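# Fit the sanding wheels on the three-spindle sander

## Robot

A 6-joint arm with a two-finger parallel gripper is mounted at the origin on the work surface. World frame = base frame: x ahead of the robot, y to its left, z up, the work surface at z = 0. Lengths are in m, angles in rad, forces in N, time in s.
With the tool pointing down it reaches from about 0.4 to 0.825 m from the base axis. Payload 7 kg.
Tool frame: the origin (TCP) lies on the centre line of the jaws, within the pads' length; the fingertips stand bot.tip_reach ahead of it and the grasp point (between the pads) lies 3 mm ahead of it (bot.tip_reach is the distance from the TCP to the fingertips, in m); z points along the fingers, y is the line along which they close (so a half turn about z gives the same grasp; the last joint's range is limited). The gripper opens to 88 mm and grips with 3 to 60 N. Pads are 19 mm wide; open, the fingers measure 130 mm over their backs; the gripper's body (78 mm by 193 mm) begins 47 mm behind the grasp point.
Start: joints at [-0.977, 0.359, 0.012, 0, -1.224, -0.288], TCP at [0.203, -0.644, 0.249] pointing down, gripper open.
Joint ranges: [-3.07, 3.07], [-1.43, 2.12], [-1.02, 1.25], [-3.03, 1.67], [-3.05, -0], [-3.03, 3.03]. Speed limits (rad/s): [2.39, 2.39, 3.01, 3.14, 3.14, 3.14].

## Interface

Orientations are given as a rotation vector (axis times angle).
In Python, from station import monitor, eyes, bot gives the robot as it stands.
- The arm moves only by the tool drive_tool, never from a script. Its argument "motion" is a list of rows, each an object of numbers: "x", "y", "z": the shift along the world's x, y, z in m; "roll": the turn about the world's z in degrees; "gripper": the opening, from 0 (shut) to 1 (fully open). A call has 1 to 10 rows; each row shifts and turns the commanded pose from where the row before left it; what a row does not reach is not made up. A row lasts 1/10 s, in which the tool goes at most 50 mm and 8.59 degrees, less where a joint would pass 70% of its speed; a pose out of reach is approached as far as the arm can. A call with a gripper value outside its range is refused whole. The fingers move at their own pace and stop on an object; "force" is the grip in N (left out, the last holds). Time passes only in rows, so rows that do not move let the fingers close. It gives the time, the measured TCP pose, the force, the opening and the grip force at its end, in the units of the state.
- monitor.state(): the state, without advancing time (a new reading comes with each control period).
- eyes.read_camera(name): name is "side" or "top" or "wrist"; returns (picture, depth): 480x640x3 uint8, red, green, blue; 480x640 float32, m along the optical axis (not along the pixel's ray), 0 where there is no reading.
- eyes.camera_info(name): a dict with "K" (3x3 intrinsics, pixels), "world_to_cam" (4x4, takes a point from world to camera coordinates). Camera axes: x right, y down, z forward; pixel columns grow to the right and rows downward; lengths in m; the calibration is good to about 2 mm. A picture is of the moment at which its call begins: read the wrist's pose just before it. camera_info takes no time and is no camera call; for the wrist camera it gives the pose at the moment of the call.
- bot.job_done(): hands the job in; it is judged then, once.
The state is a dict: "time_s": time; "joint_pos": joint angles; "joint_velocities": joint speeds; "joint_torque": joint torques, N m; "tcp_pos": TCP position; "eef_rot": TCP orientation; "contact_force": force on the tool from outside, world axes, zero at the start; "moment": the same for the moment, N m; "gripper_width": finger opening in m; "grasp_force": force on a finger pad.
Only numpy, scipy, OpenCV 4.12 (cv2) and the standard library are available. Lean on these libraries where they do the work, as an engineer would, in place of code of your own. Each camera call takes 0.05 s, during which the arm holds its last target. There are 200 camera calls.

## Task

Set up the three-spindle sander for the next job: before anything else switch it off at the red isolator, then hang every pair of ear defenders left on the machine or the bench over the bar of the hanger, and fit each sanding wheel fully home on the spindle with its colour of collar, the flat of its bore to the flat of the shaft. When all of them are on, switch the isolator on again; leave everything else on the bench where it is.

Things in the scene. Friction and masses are not known exactly. Their poses are not given: they have to be found in the camera images.
- wheel_red_hub (a point): Loose sanding wheel, 220 g, may be absent. Brown flap disc 96 mm wide, 30 thick; on it a red hub boss 26 high, 52 wide, spanner flats 44 apart (faces at +-y, 28 mm long along x). D-bore right through, 33 mm in diameter, its flat at x = +10.5; white line on the boss on that side. Point: on the axis, half-way up the boss, 43 mm above the underside; z up the axis.
- spindle_red_seat (a point): Upright fixed steel spindle in a red collar 60 mm wide, 8 high. Shaft 30 mm in diameter, 62 high, top 8 mm tapering in 4 mm; its flat at x = +9, marked by a white line on the collar. Point: axis, collar top (20 mm above bench), where a fitted wheel's underside rests: hub point 43 mm higher, +x axes alike, 6 mm of shaft showing.
- wheel_yellow_hub (a point): Loose sanding wheel, 220 g, may be absent. Brown flap disc 96 mm wide, 30 thick; on it a yellow hub boss 26 high, 52 wide, spanner flats 44 apart (faces at +-y, 28 mm long along x). D-bore right through, 33 mm in diameter, its flat at x = +10.5; white line on the boss on that side. Point: on the axis, half-way up the boss, 43 mm above the underside; z up the axis.
- spindle_yellow_seat (a point): Upright fixed steel spindle in a yellow collar 60 mm wide, 8 high. Shaft 30 mm in diameter, 62 high, top 8 mm tapering in 4 mm; its flat at x = +9, marked by a white line on the collar. Point: axis, collar top (20 mm above bench), where a fitted wheel's underside rests: hub point 43 mm higher, +x axes alike, 6 mm of shaft showing.
- wheel_blue_hub (a point): Loose sanding wheel, 220 g, may be absent. Brown flap disc 96 mm wide, 30 thick; on it a blue hub boss 26 high, 52 wide, spanner flats 44 apart (faces at +-y, 28 mm long along x). D-bore right through, 33 mm in diameter, its flat at x = +10.5; white line on the boss on that side. Point: on the axis, half-way up the boss, 43 mm above the underside; z up the axis.
- spindle_blue_seat (a point): Upright fixed steel spindle in a blue collar 60 mm wide, 8 high. Shaft 30 mm in diameter, 62 high, top 8 mm tapering in 4 mm; its flat at x = +9, marked by a white line on the collar. Point: axis, collar top (20 mm above bench), where a fitted wheel's underside rests: hub point 43 mm higher, +x axes alike, 6 mm of shaft showing.
- muff_white_band (a point): Rigid ear defenders, cream white cups, 260 g, may be absent; standing on the cups on the sander plate (12 mm high), astride its middle spindle. Cups 83 mm high and wide (x), 42 thick (y), 88 apart, 172 over all; wire band arched in the y-z plane. Point: centre of the black cushion on top of the arch (28 mm along x, 66 y, 14 z), 165 mm above the cups' underside; cushion underside 7 mm below it.
- muff_green_band (a point): Rigid ear defenders, green cups, 260 g, may be absent; standing on the cups on the bench. Cups 83 mm high and wide (x), 42 thick (y), 88 apart, 172 over all; wire band arched in the y-z plane. Point: centre of the black cushion on top of the arch (28 mm along x, 66 y, 14 z), 165 mm above the cups' underside; cushion underside 7 mm below it.
- hanger_bar (a point): Hanger: fixed post with a horizontal steel bar 16 mm thick, 220 long, red 23 mm ball on its free end (nearest the robot). Point: top of the bar at mid-length, 200 mm above the bench; bar along x, free end at x = -110 mm, post at +110, nothing above it. Takes two pairs, 86 mm or more apart.
- isolator (a joint): Rotary isolator: red handle on a yellow disc on a grey box. 0 = off (handle bar square to the robot-facing side of the box), 1.57 rad = on (handle parallel to that side), end stops at both. Anticlockwise from above lowers the value; 0.05 N m of friction, stays where left.
- isolator_grip (a point): Isolator handle, on its vertical turning axis, 97 mm above the bench. Bar 55 mm along x of this point (which turns with the handle), 14 thick along y, from 23 mm below to 7 above the point, on a disc 58 mm wide. Box under it 100 x 90, 60 mm high.
- sander: Sander: fixed grey iron plate 150 (x) by 380 (y) mm, 12 high; origin under its centre. Three spindles in a row along y through its middle, 130 mm apart, colours in any order. Green extraction box 45 mm high along the back (x = 75 to 130), a grey hose running back from it.
- sanding_block: Cork sanding block 115 x 62 x 36 mm. Not part of the job: leave it where it is. Origin at the centre of its underside.
- mortised_rail: Mortised piece of wood 130 x 50 x 22 mm. Not part of the job: leave it where it is. Origin at the centre of its underside.
- tape_measure: Yellow tape measure, 62 mm wide, 60 mm high. Not part of the job: leave it where it is. Origin at the centre of its underside.
- bench_brush: Wooden bench brush, 200 mm long, lying. Not part of the job: leave it where it is. Origin at the centre of its underside.
- glue_bottle: Cream glue bottle with a red band, 76 mm in diameter, 200 mm high. Not part of the job: leave it where it is. Origin at the centre of its underside.
- orbital_sander: Random-orbit sander, 124 mm in diameter, 118 mm high. Not part of the job: leave it where it is. Origin at the centre of its underside.
- mallet: Wooden mallet, lying, 70 mm high, 300 mm long. Not part of the job: leave it where it is. Origin at the centre of its underside.

How it is judged:
By the outcome, as a careful person would: the job done as asked, in the order asked, and still so for the second after the job is handed in, with the robot touching nothing.
Of wheel_red, wheel_yellow, wheel_blue only 2 to 3 are there at a start; the rules pass over those that are not, and their reading is None.
Of muff_white, muff_green only 1 to 2 are there at a start; the rules pass over those that are not, and their reading is None.
At some moment in a run one of wheel_red, wheel_yellow, wheel_blue may be knocked a few centimetres aside while the robot is not near it.
It also fails if it takes over 210 s, if anything falls off the work surface, if the arm or the gripper's body presses on something with over 40 N, if the wrist force passes 120 N, or if a joint passes its speed limit or range.

## Working session

There is one attempt and no reset: what is moved stays moved. The work goes in short steps, Python scripts to look and compute and a tool call to move; the robot and the scene stay as the last step left them, time stands still between calls to the robot, and variables do not carry over. Pictures are saved under pics/ and viewed, at most 14 in all, crops included, and the job is handed in when it is done.

Besides the shell and the picture viewer there is one more tool, called after ">>>" in YAML: its name, and indented under it one key for each argument. drive_tool: Moves the arm, as the interface text tells. Its arguments: {"type":"object","properties":{"motion":{"type":"array"},"force":{"type":"number"}},"required":["motion"]}

```bash
ls; mkdir -p pics; cat > h.py <<'E'
import numpy as np, cv2
from station import monitor, eyes, bot
def grab(n):
    info=eyes.camera_info(n); p,d=eyes.read_camera(n); return p,d,np.array(info["K"]),np.array(info["world_to_cam"])
def cloud(d,K,W):
    v,u=np.mgrid[0:d.shape[0],0:d.shape[1]]
    P=np.stack([(u-K[0,2])/K[0,0]*d,(v-K[1,2])/K[1,1]*d,d],-1)
    C=np.linalg.inv(W); return P@C[:3,:3].T+C[:3,3]
def ray(u,v,z,K,W):
    C=np.linalg.inv(W); r=C[:3,:3]@np.array([(u-K[0,2])/K[0,0],(v-K[1,2])/K[1,1],1]); o=C[:3,3]
    return o+r*(z-o[2])/r[2]
def save(n,p): cv2.imwrite("pics/"+n+".png",p[:,:,::-1])
E
python3 - <<'E'
from h import *
for n in ("top","side"):
    p,d,K,W=grab(n); save(n+"0",p); np.savez("/tmp/"+n,p=p,d=d,K=K,W=W)
    print(n,np.linalg.inv(W)[:3].round(3).tolist(),K[0].round(1))
print(bot.tip_reach,monitor.state())
E
```

```text
pics
top [[0.025, -0.996, 0.089, 0.395], [-1.0, -0.025, -0.001, 0.064], [0.003, -0.089, -0.996, 1.465]] [507.6   0.  315.2]
side [[-0.814, -0.448, 0.37, -0.033], [-0.581, 0.622, -0.525, 0.837], [0.005, -0.642, -0.767, 1.27]] [603.3   0.  320. ]
0.022 {'time_s': 0.1, 'joint_pos': array([-9.76898248e-01,  3.59314823e-01,  1.11425354e-02, -3.06368847e-04,
       -1.22411737e+00, -2.88142551e-01]), 'joint_velocities': array([ 0.00022304, -0.0014675 ,  0.00211279, -0.00018894,  0.00068401,
       -0.00037702]), 'joint_torque': array([-9.58398268e-04, -5.84160340e+01,  2.93752205e+01,  7.01545671e+00,
        1.02947128e-02, -5.56942882e-05]), 'tcp_pos': array([ 0.20305963, -0.64329683,  0.24771358]), 'eef_rot': array([ 4.78191572e-01, -3.10460361e+00, -2.31415065e-03]), 'contact_force': array([-0.55931498, -0.85669125, -0.62231525]), 'moment': array([-0.01011407,  0.0034261 , -0.02106244]), 'grasp_force': 0.0, 'gripper_width': 0.08742674198983298}
```

View pics/top0.png

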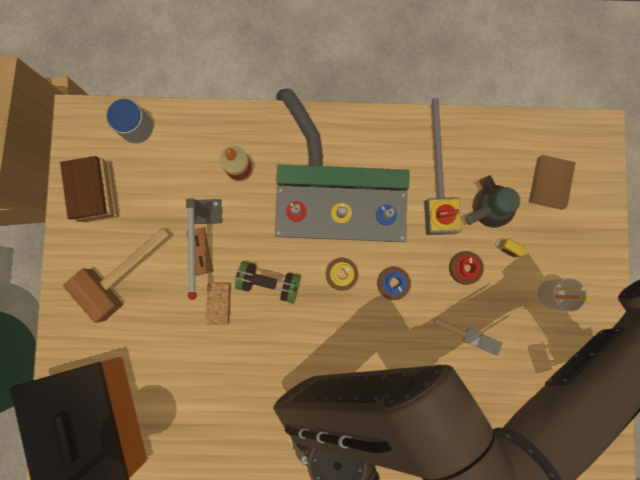

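View pics/side0.png

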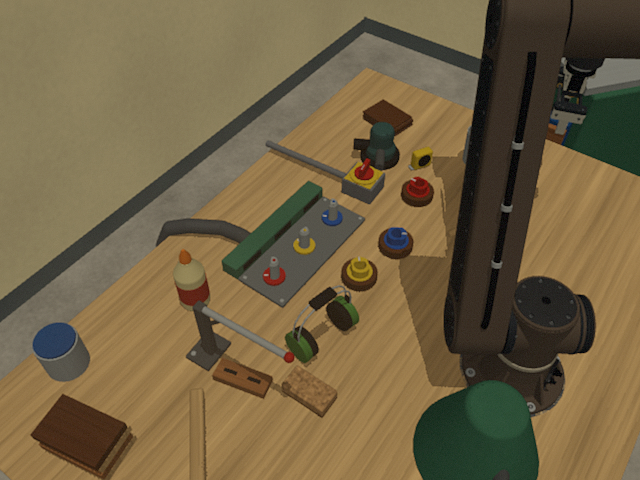

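Top view: the isolator (445,213) has its handle along y, so it is on. Spindles run red (297,211), yellow (341,212), blue (386,215). The wheels are yellow (342,273), blue (394,283) and red (466,267), the green muff is at (267,282) and the hanger bar at (192,210–295). There is no white muff.

```bash
cat >> h.py <<'E'
def cmask(p,c):
    h=cv2.cvtColor(p,cv2.COLOR_RGB2HSV); H,S,V=h[...,0],h[...,1],h[...,2]
    r={"red":(H<6)|(H>172),"yellow":(H>22)&(H<34),"blue":(H>100)&(H<125),"green":(H>50)&(H<75)}[c]
    return r&(S>{"red":170,"yellow":150,"blue":120,"green":80}[c])&(V>60 if c!="green" else V>20)
def white(p):
    h=cv2.cvtColor(p,cv2.COLOR_RGB2HSV); return (h[...,1]<60)&(h[...,2]>150)
E
python3 - <<'E'
from h import *
f=np.load("/tmp/top.npz");p,d,K,W=[f[k] for k in "pdKW"]
P=cloud(d,K,W)
for c in ("red","yellow","blue","green"):
    m=cmask(p,c).astype(np.uint8); n,l,s,ce=cv2.connectedComponentsWithStats(m)
    for i in range(1,n):
        if s[i,4]<40: continue
        q=P[l==i]; hz=np.percentile(q[:,2],90); t=q[abs(q[:,2]-hz)<.008]
        print(c,s[i],"zp",np.percentile(q[:,2],[5,50,95]).round(3),"mid",((t.min(0)+t.max(0))/2).round(4),"ext",np.ptp(t,axis=0).round(3))
# bar
print("bar",[ (v,P[v,int(u)].round(3).tolist()) for v in (215,240,265,285) for u in (188,190,192,194)])
# muff top cushion
a=P[245:310,220:310].reshape(-1,3); t=a[(a[:,2]>.15)&(a[:,2]<.19)]; print("cush",t.mean(0),t.min(0),t.max(0))
cv2.imwrite("pics/crop.png",cv2.resize(p[190:310,225:505,::-1],None,fx=2.85,fy=2.85,interpolation=cv2.INTER_CUBIC))
E
```

```text
red [287 201  19  20 161] zp [0.014 0.019 0.023] mid [0.618  0.1202 0.0209] ext [0.056 0.052 0.012]
red [437 205  18  19 227] zp [0.068 0.074 0.104] mid [ 0.6093 -0.2914  0.1036] ext [0.018 0.043 0.015]
red [456 256  24  24 330] zp [0.025 0.045 0.058] mid [ 0.4664 -0.3698  0.0556] ext [0.05  0.046 0.014]
yellow [430 200  29  30 301] zp [0.056 0.063 0.069] mid [ 0.6111 -0.2951  0.0652] ext [0.084 0.08  0.012]
yellow [331 203  20  20 185] zp [0.013 0.019 0.024] mid [ 0.6154 -0.0081  0.0208] ext [0.056 0.055 0.012]
yellow [505 240  19  15 118] zp [0.053 0.058 0.063] mid [ 0.5252 -0.4926  0.061 ] ext [0.038 0.049 0.014]
yellow [331 263  23  23 304] zp [0.026 0.035 0.059] mid [ 0.4408 -0.0153  0.0573] ext [0.05  0.048 0.015]
blue [108 100  31  30 665] zp [0.101 0.105 0.111] mid [0.8595 0.6    0.1085] ext [0.084 0.083 0.014]
blue [377 207  19  18 133] zp [0.013 0.019 0.025] mid [ 0.6096 -0.1389  0.0207] ext [0.049 0.052 0.01 ]
blue [384 272  22  23 214] zp [0.027 0.051 0.059] mid [ 0.417  -0.164   0.0558] ext [0.05  0.05  0.012]
green [  8 331  22  20 120] zp [-0.683 -0.64  -0.561] mid [ 0.151   1.257  -0.5808] ext [0.031 0.014 0.015]
green [  0 351  33  59 451] zp [-0.687 -0.6   -0.5  ] mid [-0.0014  1.2399 -0.5108] ext [0.08  0.019 0.016]
bar [(215, [0.573, 0.385, 0.196]), (215, [0.572, 0.379, 0.199]), (215, [0.572, 0.374, 0.199]), (215, [0.573, 0.371, 0.192]), (240, [0.51, 0.383, 0.191]), (240, [0.509, 0.375, 0.204]), (240, [0.509, 0.371, 0.2]), (240, [0.51, 0.367, 0.194]), (265, [0.455, 0.428, -0.002]), (265, [0.446, 0.373, 0.203]), (265, [0.447, 0.369, 0.197]), (265, [0.447, 0.364, 0.198]), (285, [0.397, 0.426, -0.002]), (285, [0.397, 0.371, 0.198]), (285, [0.397, 0.366, 0.201]), (285, [0.397, 0.362, 0.197])]
cush [0.4115508  0.19039879 0.16861233] [0.39003116 0.13004572 0.15016748] [0.43392074 0.2518435  0.17820983]
```

View pics/crop.png

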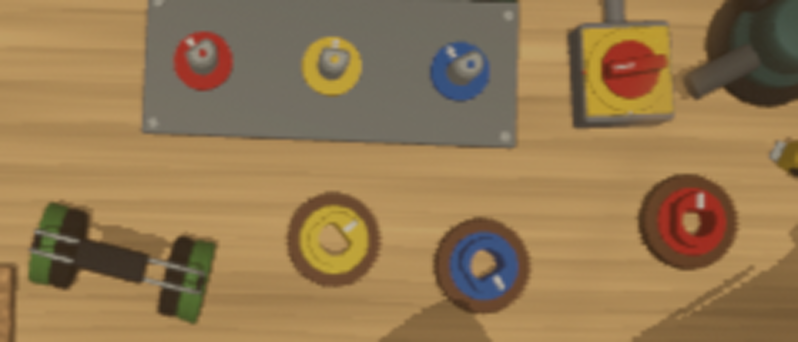

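Crop: red, yellow and blue wheels with white lines at about (700,200), (349,227) and (498,283). Handle bar runs (603,70)–(667,62), so it is "on". First I move above the isolator.

>>> drive_tool:
  motion:
    - {"z": 0.05}
    - {"z": 0.05}
    - {"x": 0.03, "y": 0.03, "roll": 8}
    - {"x": 0.03, "y": 0.03, "roll": 8}
    - {"x": 0.03, "y": 0.03, "roll": 8}
    - {"x": 0.03, "y": 0.03, "roll": 8}
    - {"x": 0.03, "y": 0.03, "roll": 8}
    - {"x": 0.03, "y": 0.03, "roll": 8}
    - {"x": 0.03, "y": 0.03, "roll": 8}
    - {"x": 0.03, "y": 0.03, "roll": 8}

```text
invalid input at $.motion[0]: expected keys x, y, z, roll, gripper
```

>>> drive_tool:
  motion:
    - {"x": 0.03, "y": 0.03, "roll": 8}
    - {"x": 0.03, "y": 0.03, "roll": 3}
    - {"x": 0.03, "y": 0.02}
    - {"x": 0.03, "y": 0.02}
    - {"x": 0.03}
    - {"gripper": 0.5}
    - {}

```text
invalid input at $.motion[0]: expected keys x, y, z, roll, gripper
```

```bash
python3 - <<'E'
from h import *
s=monitor.state(); print(s["tcp_pos"],s["eef_rot"],s["joint_pos"])
p,d,K,W=grab("wrist"); save("w1",p); np.savez("/tmp/w1",p=p,d=d,K=K,W=W)
C=np.linalg.inv(W);print(C[:3].round(3).tolist(),K[0])
P=cloud(d,K,W); m=cmask(p,"red")&(P[...,2]>.095)&(P[...,2]<.115)
n,l,st,ce=cv2.connectedComponentsWithStats(m.astype(np.uint8)); i=1+st[1:,4].argmax()
q=P[l==i]; c=q.mean(0); u,sv,vt=np.linalg.svd((q-c)[:,:2],full_matrices=False)
print(len(q),c,((q.min(0)+q.max(0))/2), np.degrees(np.arctan2(vt[0,1],vt[0,0])), np.ptp((q-c)[:,:2]@vt.T,axis=0))
E
```

```text
[ 0.20305963 -0.64329683  0.24771358] [ 4.78191572e-01 -3.10460361e+00 -2.31415065e-03] [-9.76898248e-01  3.59314823e-01  1.11425354e-02 -3.06368847e-04
 -1.22411737e+00 -2.88142551e-01]
[[-0.302, 0.912, 0.279, 0.127], [0.953, 0.288, 0.09, -0.668], [0.002, 0.293, -0.956, 0.384]] [370.50865332   0.         322.43247688]Traceback (most recent call last):
  File "<stdin>", line 6, in <module>
ValueError: attempt to get argmax of an empty sequence
```

>>> drive_tool:
  motion:
    - {"x": 0, "y": 0, "z": 0.05, "roll": 0, "gripper": 1}
    - {"x": 0, "y": 0, "z": 0.05, "roll": 0, "gripper": 1}
    - {"x": 0.03, "y": 0.03, "z": 0, "roll": 8, "gripper": 1}
    - {"x": 0.03, "y": 0.03, "z": 0, "roll": 8, "gripper": 1}
    - {"x": 0.03, "y": 0.03, "z": 0, "roll": 8, "gripper": 1}
    - {"x": 0.03, "y": 0.03, "z": 0, "roll": 8, "gripper": 1}
    - {"x": 0.03, "y": 0.03, "z": 0, "roll": 8, "gripper": 1}
    - {"x": 0.03, "y": 0.03, "z": 0, "roll": 8, "gripper": 1}
    - {"x": 0.03, "y": 0.03, "z": 0, "roll": 8, "gripper": 1}
    - {"x": 0.03, "y": 0.03, "z": 0, "roll": 8, "gripper": 1}

```text
time_s: 1.15
tcp_pos: [0.4441, -0.4021, 0.3485]
eef_rot: [-2.058, 2.374, 0.0]
contact_force: [0.8, -1.1, -0.6]
gripper_width: 0.0882
grasp_force: 0.0
```

>>> drive_tool:
  motion:
    - {"x": 0.03, "y": 0.03, "z": 0, "roll": 8, "gripper": 0.5}
    - {"x": 0.03, "y": 0.03, "z": 0, "roll": 3, "gripper": 0.5}
    - {"x": 0.03, "y": 0.02, "z": 0, "roll": 0, "gripper": 0.5}
    - {"x": 0.03, "y": 0.02, "z": 0, "roll": 0, "gripper": 0.5}
    - {"x": 0.04, "y": 0, "z": 0, "roll": 0, "gripper": 0.5}
    - {"x": 0, "y": 0, "z": 0, "roll": 0, "gripper": 0.5}
    - {"x": 0, "y": 0, "z": 0, "roll": 0, "gripper": 0.5}

```text
time_s: 1.85
tcp_pos: [0.6037, -0.3032, 0.347]
eef_rot: [2.27, -2.17, -0.003]
contact_force: [-0.9, -0.4, -0.5]
gripper_width: 0.0446
grasp_force: 0.0
```

```bash
cat > iso.py <<'E'
from h import *
import sys
s=monitor.state(); print(s["tcp_pos"],s["eef_rot"],s["joint_pos"])
p,d,K,W=grab("wrist"); save(sys.argv[1],p); np.savez("/tmp/"+sys.argv[1],p=p,d=d,K=K,W=W)
P=cloud(d,K,W); m=cmask(p,"red")&(P[...,2]>.095)&(P[...,2]<.115)
n,l,st,ce=cv2.connectedComponentsWithStats(m.astype(np.uint8)); i=1+st[1:,4].argmax()
q=P[l==i]; c=q.mean(0); u,sv,vt=np.linalg.svd((q-c)[:,:2],full_matrices=False)
print(len(q),c,((q.min(0)+q.max(0))/2), np.degrees(np.arctan2(vt[0,1],vt[0,0])), np.ptp((q-c)[:,:2]@vt.T,axis=0))
E
python3 iso.py w1
```

```text
[ 0.60369502 -0.30317963  0.34700035] [ 2.26976955 -2.17031553 -0.00341281] [-1.77649359e-01  3.21081254e-01  1.76979508e-01 -2.11884981e-04
 -1.42916315e+00  2.22470290e-01]
627 [ 0.61312453 -0.30282096  0.10356188] [ 0.61326231 -0.30017627  0.10081924] 100.28104369810201 [0.05432102 0.0139702 ]
```

>>> drive_tool:
  motion:
    - {"x": 0.0095, "y": 0.003, "z": -0.04, "roll": 7.7, "gripper": 0.5}
    - {"x": 0, "y": 0, "z": -0.04, "roll": 0, "gripper": 0.5}
    - {"x": 0, "y": 0, "z": -0.04, "roll": 0, "gripper": 0.5}
    - {"x": 0, "y": 0, "z": -0.04, "roll": 0, "gripper": 0.5}
    - {"x": 0, "y": 0, "z": -0.04, "roll": 0, "gripper": 0.5}
    - {"x": 0, "y": 0, "z": -0.03, "roll": 0, "gripper": 0.5}
    - {"x": 0, "y": 0, "z": -0.016, "roll": 0, "gripper": 0.5}
    - {"x": 0, "y": 0, "z": 0, "roll": 0, "gripper": 0}
    - {"x": 0, "y": 0, "z": 0, "roll": 0, "gripper": 0}
    - {"x": 0, "y": 0, "z": 0, "roll": 0, "gripper": 0}
  force: 25

```text
time_s: 2.9
tcp_pos: [0.6134, -0.3012, 0.1047]
eef_rot: [-2.41, 2.014, -0.004]
contact_force: [0.3, -0.8, 1.0]
gripper_width: 0.0251
grasp_force: 0.0
```

>>> drive_tool:
  motion:
    - {"x": 0, "y": 0, "z": 0, "roll": 0, "gripper": 0}
    - {"x": 0, "y": 0, "z": 0, "roll": 8, "gripper": 0}
    - {"x": 0, "y": 0, "z": 0, "roll": 8, "gripper": 0}
    - {"x": 0, "y": 0, "z": 0, "roll": 8, "gripper": 0}
    - {"x": 0, "y": 0, "z": 0, "roll": 8, "gripper": 0}
    - {"x": 0, "y": 0, "z": 0, "roll": 8, "gripper": 0}
    - {"x": 0, "y": 0, "z": 0, "roll": 8, "gripper": 0}
    - {"x": 0, "y": 0, "z": 0, "roll": 8, "gripper": 0}
    - {"x": 0, "y": 0, "z": 0, "roll": 8, "gripper": 0}
    - {"x": 0, "y": 0, "z": 0, "roll": 8, "gripper": 0}

```text
time_s: 3.9
tcp_pos: [0.6155, -0.2991, 0.1043]
eef_rot: [-3.134, 0.203, -0.01]
contact_force: [5.8, 9.4, -0.1]
gripper_width: 0.0136
grasp_force: 24.9
```

```bash
python3 - <<'E'
from h import *
s=monitor.state(); print(s)
f=np.load("/tmp/w1.npz");p,d,K,W=[f[k] for k in "pdKW"];P=cloud(d,K,W)
m=((abs(P[...,2]-.062)<.006)).astype(np.uint8); n,l,st,ce=cv2.connectedComponentsWithStats(m); 
i=1+st[1:,4].argmax(); print(cv2.minAreaRect((P[l==i][:,:2]*1000).astype(np.float32)))
E
```

```text
{'time_s': 3.9, 'joint_pos': array([-0.16922023,  0.48247396, -0.14189907, -0.00230896, -0.94049933,
        1.61201927]), 'joint_velocities': array([ 2.62781557e-03, -1.56494926e-03, -1.08570511e-04, -2.53751449e-03,
       -9.11241548e-05,  1.38603856e+00]), 'joint_torque': array([ -7.40813166, -62.4231863 ,  22.3693192 ,   8.44189882,
        -1.32614493,  -2.21925505]), 'tcp_pos': array([ 0.61553315, -0.29907144,  0.10431847]), 'eef_rot': array([-3.13377553,  0.20296413, -0.00955849]), 'contact_force': array([ 5.8125845 ,  9.42499355, -0.09011298]), 'moment': array([ 3.49926003, -1.93263482, -0.03633508]), 'grasp_force': 24.859367609024048, 'gripper_width': 0.013565266739279118}
((612.62841796875, -299.4851989746094), (99.42414855957031, 89.71407318115234), 3.669755697250366)
```

>>> drive_tool:
  motion:
    - {"x": 0, "y": 0, "z": 0, "roll": 6, "gripper": 0}
    - {"x": 0, "y": 0, "z": 0, "roll": 6, "gripper": 0}
    - {"x": 0, "y": 0, "z": 0, "roll": 2, "gripper": 0}
    - {"x": 0, "y": 0, "z": 0, "roll": 0, "gripper": 0}
    - {"x": 0, "y": 0, "z": 0, "roll": 0, "gripper": 0}

```text
time_s: 4.4
tcp_pos: [0.6155, -0.2987, 0.1043]
eef_rot: [-3.136, -0.171, -0.01]
contact_force: [4.7, 10.7, 1.6]
gripper_width: 0.0144
grasp_force: 25.5
```

```bash
python3 - <<'E'
from h import *
s=monitor.state(); print(s["moment"],s["contact_force"],s["eef_rot"],s["joint_torque"][5],s["joint_pos"][[0,5]].sum()*57.2958+180)
E
```

```text
[ 3.68760778 -1.79566773 -0.51588053] [ 4.73498034 10.72736867  1.59084078] [-3.13591051 -0.17064871 -0.00974084] 0.5672312714159489 276.3285377658824
```

>>> drive_tool:
  motion:
    - {"x": 0, "y": 0, "z": 0, "roll": -2, "gripper": 0.5}
    - {"x": 0, "y": 0, "z": 0, "roll": 0, "gripper": 0.5}
    - {"x": 0, "y": 0, "z": 0, "roll": 0, "gripper": 0.5}
    - {"x": 0, "y": 0, "z": 0.04, "roll": 0, "gripper": 0.5}
    - {"x": 0, "y": 0, "z": 0.05, "roll": 0, "gripper": 1}
    - {"x": 0, "y": 0, "z": 0.05, "roll": 0, "gripper": 1}
    - {"x": 0, "y": 0, "z": 0.05, "roll": 0, "gripper": 1}
    - {"x": 0, "y": 0, "z": 0.05, "roll": 0, "gripper": 1}
    - {"x": 0, "y": 0, "z": 0, "roll": 0, "gripper": 1}
    - {"x": 0, "y": 0, "z": 0, "roll": 0, "gripper": 1}

```text
time_s: 5.4
tcp_pos: [0.6128, -0.301, 0.3447]
eef_rot: [3.139, 0.116, 0.006]
contact_force: [0.0, 0.8, -1.0]
gripper_width: 0.0849
grasp_force: 0.0
```

```bash
python3 iso.py w2
```

```text
[ 0.61279486 -0.30096072  0.34472658] [3.13873591 0.11607009 0.00563778] [-1.71781683e-01  3.30446543e-01  1.85250549e-01 -5.35842009e-05
 -1.42194197e+00  1.81651194e+00]
612 [ 0.6161021  -0.29927111  0.10377293] [ 0.61368414 -0.29933757  0.10119729] -175.84912914483164 [0.05364726 0.0126813 ]
```

View pics/w2.png

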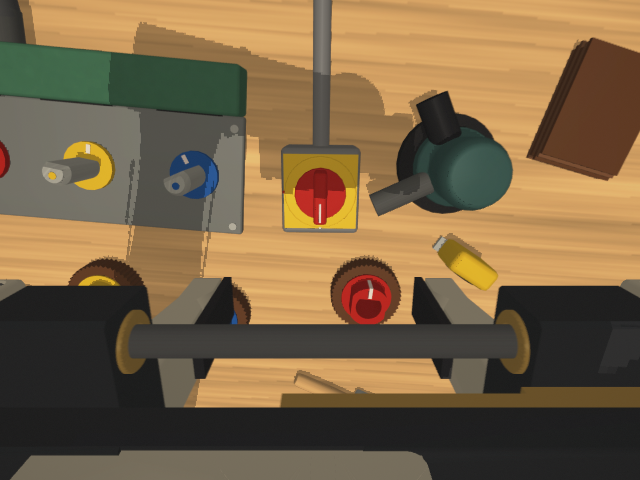

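The wrist view shows the handle at (320,200) now square to the box front: off. The red wheel is at (366,292), and the blue and yellow spindles are at (195,172) and (88,165). Next I move to look at the sander and muff.

>>> drive_tool:
  motion:
    - {"x": -0.03, "y": 0.05, "z": 0.02, "roll": 0, "gripper": 1}
    - {"x": -0.03, "y": 0.04, "z": 0.02, "roll": 0, "gripper": 1}
    - {"x": -0.03, "y": 0.04, "z": 0.02, "roll": 0, "gripper": 1}
    - {"x": -0.03, "y": 0.04, "z": 0.01, "roll": 0, "gripper": 1}
    - {"x": -0.03, "y": 0.04, "z": 0, "roll": 0, "gripper": 1}
    - {"x": -0.03, "y": 0.04, "z": 0, "roll": 0, "gripper": 1}
    - {"x": -0.02, "y": 0.04, "z": 0, "roll": 0, "gripper": 1}
    - {"x": 0, "y": 0, "z": 0, "roll": 0, "gripper": 1}
    - {"x": 0, "y": 0, "z": 0, "roll": 0, "gripper": 1}
    - {"x": 0, "y": 0, "z": 0, "roll": 0, "gripper": 1}

```text
time_s: 6.45
tcp_pos: [0.4233, -0.027, 0.4049]
eef_rot: [3.139, 0.116, -0.003]
contact_force: [-0.1, 0.0, -0.2]
gripper_width: 0.0874
grasp_force: 0.0
```

```bash
cat > sp.py <<'E'
from h import *
import sys
nm=sys.argv[1]; s=monitor.state(); print(s["tcp_pos"],s["joint_pos"][[0,5]].sum()*57.2958+180)
p,d,K,W=grab("wrist"); save(nm,p); np.savez("/tmp/"+nm,p=p,d=d,K=K,W=W)
print(np.linalg.inv(W)[:3].round(3).tolist())
P=cloud(d,K,W)
def feat(c,kind):
    z=.02 if kind=="sp" else .056
    m=cmask(p,c)&(abs(P[...,2]-z)<.005)
    n,l,st,ce=cv2.connectedComponentsWithStats(cv2.morphologyEx(m.astype(np.uint8),cv2.MORPH_CLOSE,np.ones((7,7))))
    for i in range(1,n):
        if st[i,4]<150: continue
        v,u=np.nonzero((l==i)&m); C=np.array([ray(a,b,z,K,W)[:2] for a,b in zip(u,v)])
        (cx,cy),r=cv2.minEnclosingCircle((C*1000).astype(np.float32))
        w=white(p)&(abs(P[...,2]-z)<.006)&(np.hypot(P[...,0]*1000-cx,P[...,1]*1000-cy)<r+2)&(np.hypot(P[...,0]*1000-cx,P[...,1]*1000-cy)>16)
        v,u=np.nonzero(w)
        a=None
        if len(u):
            Q=np.array([ray(x,y,z,K,W)[:2] for x,y in zip(u,v)]).mean(0)*1000; a=np.degrees(np.arctan2(Q[1]-cy,Q[0]-cx)); rr=np.hypot(Q[1]-cy,Q[0]-cx)
            print(kind,c,"centre",round(cx,1),round(cy,1),"r",round(r,1),"angle",round(a,1),"at r",round(rr,1),"n",len(u),"z",round(float(np.median(P[l==i][:,2])),4),"px",ce[i].round())
        else: print(kind,c,cx,cy,r,"no white")
for c in ("red","yellow","blue"):
    feat(c,"sp"); feat(c,"wh")
E
python3 sp.py w3
```

```text
[ 0.42326184 -0.0269882   0.40488954] 274.22154126596615
[[0.074, -0.953, -0.295, 0.503], [-0.997, -0.071, -0.023, -0.022], [0.001, 0.296, -0.955, 0.541]]
sp red 616.7208862304688 118.24153900146484 29.63218879699707 no white
wh red centre 468.4 -369.8 r 27.2 angle -7.2 at r 21.1 n 25 z 0.056 px [588. 165.]
sp blue centre 614.0 -140.1 r 30.2 angle 24.0 at r 22.1 n 37 z 0.0202 px [418.  35.]
wh blue centre 419.6 -164.4 r 26.7 angle -145.8 at r 21.5 n 29 z 0.0561 px [425. 192.]
```

View pics/w3.png

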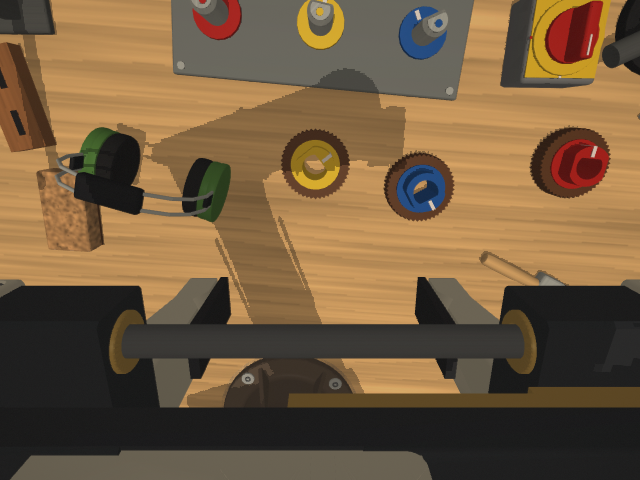

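The view shows the cushion at (108,194), the wheels at (315,163), (419,186) and (570,162), and the spindles at the top edge. I measure the cushion and bar next.

```bash
sed -i 's/(H>22)&(H<34)/(H>19)\&(H<35)/' h.py; python3 - <<'E'
from h import *
for nm in("w3","top"):
    f=np.load(f"/tmp/{nm}.npz");p,d,K,W=[f[k] for k in "pdKW"];P=cloud(d,K,W)
    m=(p.max(2)<75)&(P[...,2]>.14)&(P[...,2]<.19)&(P[...,0]>.33)&(P[...,0]<.48)&(P[...,1]>.1)&(P[...,1]<.28)
    n,l,st,ce=cv2.connectedComponentsWithStats(m.astype(np.uint8)); i=1+st[1:,4].argmax()
    q=P[l==i]; t=q[q[:,2]>np.median(q[:,2])-.005]; print(nm,len(t),t[:,2].mean(),cv2.minAreaRect((t[:,:2]*1000).astype(np.float32)))
    if nm=="top":
        b=(abs(P[...,2]-.2)<.012)&(P[...,0]>.3)&(P[...,0]<.62)&(P[...,1]>.33)&(P[...,1]<.42)
        q=P[b]; print("bar",cv2.minAreaRect((q[:,:2]*1000).astype(np.float32)),cv2.fitLine(q[:,:2].astype(np.float32),cv2.DIST_L2,0,.01,.01).ravel())
        r=cmask(p,"red")&(P[...,2]>.15)&(P[...,1]>.3)&(P[...,1]<.45); v,u=np.nonzero(r);print("ball",[ray(a,b,.2,K,W) for a,b in [(u.mean(),v.mean())]],len(u))
    else:
        m=cmask(p,"yellow"); v,u=np.nonzero(m); hs=cv2.cvtColor(p,cv2.COLOR_RGB2HSV); print(hs[163,300],hs[22,335],hs[190,315],P[145,315])
E
```

```text
w3 1762 0.17166828552614374 ((413.0452575683594, 190.18460083007812), (66.14635467529297, 27.601621627807617), 77.97366333007812)
[ 22 202 144] [ 22 198 212] [ 12 141 101] [ 0.46713595 -0.01474246  0.03027024]
top 238 0.17124220366672496 ((411.82647705078125, 192.81655883789062), (63.8828239440918, 26.450233459472656), 75.9734878540039)
bar ((487.9144592285156, 373.8565368652344), (252.14247131347656, 24.180116653442383), 3.1336557865142822) [0.9979069  0.06466705 0.49085712 0.3724731 ]
ball [array([0.3712133, 0.3657101, 0.2      ])] 33
```

>>> drive_tool:
  motion:
    - {"x": 0, "y": 0.025, "z": 0, "roll": 8, "gripper": 0.7}
    - {"x": 0, "y": 0.025, "z": 0, "roll": 8, "gripper": 0.7}
    - {"x": 0, "y": 0.025, "z": 0, "roll": 8, "gripper": 0.7}
    - {"x": 0, "y": 0.025, "z": 0, "roll": 8, "gripper": 0.7}
    - {"x": 0, "y": 0.025, "z": 0, "roll": 8, "gripper": 0.7}
    - {"x": 0, "y": 0.025, "z": 0, "roll": 8, "gripper": 0.7}
    - {"x": 0, "y": 0.025, "z": 0, "roll": 8, "gripper": 0.7}
    - {"x": -0.005, "y": 0.025, "z": -0.05, "roll": 8, "gripper": 0.7}
    - {"x": -0.005, "y": 0.017, "z": -0.05, "roll": 8, "gripper": 0.7}
    - {"x": 0, "y": 0, "z": -0.05, "roll": 1.8, "gripper": 0.7}

```text
time_s: 7.5
tcp_pos: [0.4147, 0.1872, 0.2621]
eef_rot: [-2.437, -1.982, -0.0]
contact_force: [0.4, 0.6, -0.1]
gripper_width: 0.0613
grasp_force: 0.0
```

>>> drive_tool:
  motion:
    - {"x": 0, "y": 0, "z": 0, "roll": 0, "gripper": 0.7}
    - {"x": 0, "y": 0, "z": 0, "roll": 0, "gripper": 0.7}

```text
time_s: 7.7
tcp_pos: [0.4151, 0.1858, 0.2645]
eef_rot: [2.443, 1.973, -0.003]
contact_force: [-0.8, 0.2, 1.9]
gripper_width: 0.0611
grasp_force: 0.0
```

```bash
python3 -c "
from h import *
s=monitor.state(); print(s['tcp_pos'],s['joint_pos'],s['joint_pos'][[0,5]].sum()*57.2958+180)"
```

```text
[0.41514465 0.18582966 0.26450349] [ 8.57177801e-01 -2.38058499e-02 -4.22336291e-01  1.24697610e-03
 -1.17454581e+00  2.07216243e+00] 347.8388922150816
```

>>> drive_tool:
  motion:
    - {"x": -0.002, "y": 0.0043, "z": -0.03, "roll": 0, "gripper": 0.7}
    - {"x": 0, "y": 0, "z": -0.03, "roll": 0, "gripper": 0.7}
    - {"x": 0, "y": 0, "z": -0.0225, "roll": 0, "gripper": 0.7}
    - {"x": 0, "y": 0, "z": 0, "roll": 0, "gripper": 0.7}
    - {"x": 0, "y": 0, "z": 0, "roll": 0, "gripper": 0.1}
    - {"x": 0, "y": 0, "z": 0, "roll": 0, "gripper": 0.1}
    - {"x": 0, "y": 0, "z": 0, "roll": 0, "gripper": 0.1}
    - {"x": 0, "y": 0, "z": 0, "roll": 0, "gripper": 0.1}
    - {"x": 0, "y": 0, "z": 0, "roll": 0, "gripper": 0.1}
  force: 30

```text
time_s: 8.6
tcp_pos: [0.4123, 0.1912, 0.1822]
eef_rot: [-2.441, -1.978, -0.002]
contact_force: [1.9, -0.5, 2.6]
gripper_width: 0.0276
grasp_force: 30.0
```

>>> drive_tool:
  motion:
    - {"x": 0, "y": 0, "z": 0.03, "roll": 0, "gripper": 0.1}
    - {"x": 0, "y": 0, "z": 0.04, "roll": 0, "gripper": 0.1}
    - {"x": 0, "y": 0, "z": 0.04, "roll": 0, "gripper": 0.1}
    - {"x": 0, "y": 0, "z": 0.04, "roll": 0, "gripper": 0.1}
    - {"x": 0, "y": 0, "z": 0.04, "roll": 0, "gripper": 0.1}
    - {"x": 0, "y": 0, "z": 0.04, "roll": 0, "gripper": 0.1}
    - {"x": 0, "y": 0, "z": 0.02, "roll": 0, "gripper": 0.1}
    - {"x": 0, "y": 0, "z": 0, "roll": 0, "gripper": 0.1}
    - {"x": 0, "y": 0, "z": 0, "roll": 0, "gripper": 0.1}

```text
time_s: 9.5
tcp_pos: [0.4115, 0.191, 0.4306]
eef_rot: [-2.44, -1.977, 0.002]
contact_force: [0.3, 0.1, -3.5]
gripper_width: 0.0277
grasp_force: 30.0
```

>>> drive_tool:
  motion:
    - {"x": 0.01, "y": 0.025, "z": 0, "roll": 2, "gripper": 0.1}
    - {"x": 0.01, "y": 0.025, "z": 0, "roll": 2, "gripper": 0.1}
    - {"x": 0.01, "y": 0.025, "z": 0, "roll": 2, "gripper": 0.1}
    - {"x": 0.01, "y": 0.025, "z": 0, "roll": 2, "gripper": 0.1}
    - {"x": 0.01, "y": 0.025, "z": 0, "roll": 2, "gripper": 0.1}
    - {"x": 0.01, "y": 0.025, "z": 0, "roll": 2, "gripper": 0.1}
    - {"x": 0.009, "y": 0.025, "z": 0, "roll": 2, "gripper": 0.1}
    - {"x": 0, "y": 0.006, "z": 0, "roll": 1.7, "gripper": 0.1}
    - {"x": 0, "y": 0, "z": 0, "roll": 0, "gripper": 0.1}
    - {"x": 0, "y": 0, "z": 0, "roll": 0, "gripper": 0.1}

```text
time_s: 10.5
tcp_pos: [0.4806, 0.3714, 0.4305]
eef_rot: [2.149, 2.292, -0.003]
contact_force: [-0.2, -0.8, -2.4]
gripper_width: 0.0275
grasp_force: 30.0
```

```bash
python3 - <<'E'
from h import *
s=monitor.state(); print(s['tcp_pos'],s['joint_pos'][[0,5]].sum()*57.2958+180)
p,d,K,W=grab("wrist");P=cloud(d,K,W); q=P[(abs(P[...,2]-.2)<.006)&(P[...,0]>.36)&(P[...,0]<.62)&(P[...,1]>.33)&(P[...,1]<.42)]
print(len(q), cv2.fitLine(q[:,:2].astype(np.float32),cv2.DIST_HUBER,0,.01,.01).ravel() if len(q)>20 else 0, q.min(0),q.max(0))
save("w4",p)
p,d,K,W=grab("side"); save("s4",p[:,100:500])
E
```

```text
[0.48064485 0.37143379 0.43045092] 363.6870859491728
3699 [0.9980885  0.06180138 0.4939511  0.3743626 ] [0.36248252 0.35513602 0.19400052] [0.61653991 0.3931688  0.20519775]
```

View pics/s4.png

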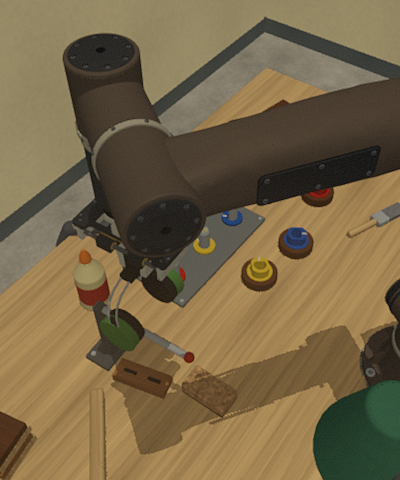

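The muff hangs from the jaws above the bar, cups either side. The wheels have not moved. I lower it now.

>>> drive_tool:
  motion:
    - {"x": 0, "y": 0.002, "z": -0.03, "roll": 0, "gripper": 0.1}
    - {"x": 0, "y": 0, "z": -0.04, "roll": 0, "gripper": 0.1}
    - {"x": 0, "y": 0, "z": -0.04, "roll": 0, "gripper": 0.1}
    - {"x": 0, "y": 0, "z": -0.04, "roll": 0, "gripper": 0.1}
    - {"x": 0, "y": 0, "z": -0.03, "roll": 0, "gripper": 0.1}
    - {"x": 0, "y": 0, "z": -0.015, "roll": 0, "gripper": 0.1}
    - {"x": 0, "y": 0, "z": -0.009, "roll": 0, "gripper": 0.1}
    - {"x": 0, "y": 0, "z": 0, "roll": 0, "gripper": 0.1}
    - {"x": 0, "y": 0, "z": 0, "roll": 0, "gripper": 0.1}

```text
time_s: 11.5
tcp_pos: [0.4815, 0.3742, 0.2289]
eef_rot: [2.148, 2.292, 0.003]
contact_force: [0.8, 0.6, -2.9]
gripper_width: 0.0277
grasp_force: 30.0
```

>>> drive_tool:
  motion:
    - {"x": 0, "y": 0, "z": -0.002, "roll": 0, "gripper": 0.1}
    - {"x": 0, "y": 0, "z": -0.002, "roll": 0, "gripper": 0.1}
    - {"x": 0, "y": 0, "z": -0.0015, "roll": 0, "gripper": 0.1}
    - {"x": 0, "y": 0, "z": 0, "roll": 0, "gripper": 0.1}
    - {"x": 0, "y": 0, "z": 0, "roll": 0, "gripper": 0.1}

```text
time_s: 12.0
tcp_pos: [0.4813, 0.3744, 0.224]
eef_rot: [2.147, 2.293, 0.004]
contact_force: [-3.4, -1.1, 7.2]
gripper_width: 0.0278
grasp_force: 30.0
```

>>> drive_tool:
  motion:
    - {"x": 0, "y": 0, "z": 0, "roll": 0, "gripper": 0.4}
    - {"x": 0, "y": 0, "z": 0, "roll": 0, "gripper": 0.5}
    - {"x": 0, "y": 0, "z": 0, "roll": 0, "gripper": 0.5}
    - {"x": 0, "y": 0, "z": 0, "roll": 0, "gripper": 0.6}
    - {"x": 0, "y": 0, "z": 0.03, "roll": 0, "gripper": 0.7}
    - {"x": 0, "y": 0, "z": 0.05, "roll": 0, "gripper": 1}
    - {"x": 0, "y": 0, "z": 0.05, "roll": 0, "gripper": 1}
    - {"x": 0, "y": 0, "z": 0.05, "roll": 0, "gripper": 1}

```text
time_s: 12.8
tcp_pos: [0.4809, 0.3736, 0.404]
eef_rot: [2.148, 2.292, -0.0]
contact_force: [1.1, 1.3, 1.2]
gripper_width: 0.0784
grasp_force: 0.0
```

>>> drive_tool:
  motion:
    - {"x": -0.01, "y": -0.03, "z": 0, "roll": -8, "gripper": 1}
    - {"x": -0.01, "y": -0.03, "z": 0, "roll": -8, "gripper": 1}
    - {"x": -0.01, "y": -0.03, "z": 0, "roll": -8, "gripper": 1}
    - {"x": -0.01, "y": -0.03, "z": 0, "roll": -8, "gripper": 1}
    - {"x": 0, "y": -0.03, "z": 0, "roll": -8, "gripper": 1}
    - {"x": 0, "y": -0.03, "z": 0, "roll": -8, "gripper": 1}
    - {"x": 0, "y": -0.03, "z": 0, "roll": -8, "gripper": 1}
    - {"x": 0, "y": -0.03, "z": 0, "roll": -8, "gripper": 1}
    - {"x": 0, "y": -0.03, "z": 0, "roll": -8, "gripper": 1}
    - {"x": 0, "y": -0.03, "z": 0, "roll": -8, "gripper": 1}

```text
time_s: 13.8
tcp_pos: [0.4408, 0.0728, 0.4021]
eef_rot: [-3.12, -0.367, -0.0]
contact_force: [0.5, -0.6, -0.5]
gripper_width: 0.0878
grasp_force: 0.0
```

>>> drive_tool:
  motion:
    - {"x": 0, "y": -0.03, "z": 0, "roll": -8, "gripper": 1}
    - {"x": 0, "y": -0.03, "z": 0, "roll": -1, "gripper": 1}
    - {"x": 0, "y": -0.02, "z": 0, "roll": 0, "gripper": 1}
    - {"x": 0, "y": 0, "z": 0, "roll": 0, "gripper": 1}
    - {"x": 0, "y": 0, "z": 0, "roll": 0, "gripper": 1}
    - {"x": 0, "y": 0, "z": 0, "roll": 0, "gripper": 1}

```text
time_s: 14.4
tcp_pos: [0.4411, -0.0056, 0.402]
eef_rot: [-3.139, -0.13, 0.0]
contact_force: [-1.5, 0.8, -0.0]
gripper_width: 0.0876
grasp_force: 0.0
```

```bash
python3 sp.py w5; python3 - <<'E'
from h import *
p,d,K,W=grab("side"); save("s5",p[:,100:500])
E
```

```text
[ 0.44109074 -0.00559549  0.40196522] 274.7331119581663
[[0.083, -0.952, -0.293, 0.52], [-0.997, -0.08, -0.024, 0.0], [-0.0, 0.294, -0.956, 0.538]]
sp red 617.7688598632812 118.42214965820312 29.945632934570312 no white
wh red centre 468.8 -369.5 r 27.3 angle -8.9 at r 20.8 n 24 z 0.0559 px [601. 183.]
sp yellow centre 616.0 -10.5 r 29.9 angle -9.0 at r 24.5 n 16 z 0.0201 px [337.  42.]
wh yellow centre 614.4 -302.2 r 60.2 angle -176.3 at r 43.0 n 2 z 0.0611 px [576.  58.]
wh yellow centre 441.2 -16.3 r 26.2 angle -49.0 at r 20.3 n 19 z 0.0561 px [331. 182.]
sp blue centre 613.9 -140.0 r 30.2 angle 23.7 at r 21.9 n 35 z 0.0201 px [434.  52.]
wh blue centre 419.5 -164.3 r 26.6 angle -145.4 at r 21.9 n 24 z 0.0561 px [439. 208.]
```

View pics/s5.png

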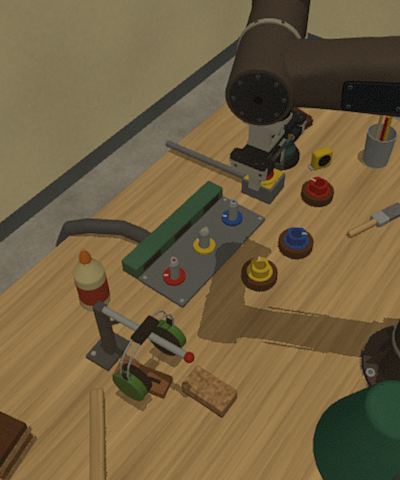

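View pics/w5.png

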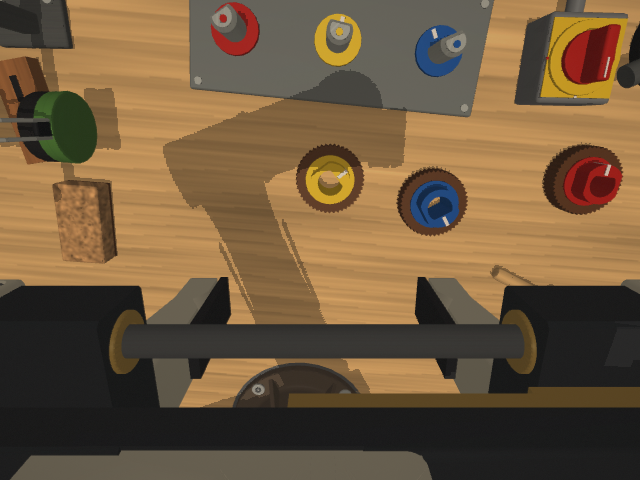

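The muff hangs on the bar (side view). The wrist view shows the spindles at (235,28), (338,40) and (438,50) and the wheels in place. I take a closer look at the spindles for their line angles.

>>> drive_tool:
  motion:
    - {"x": 0.03, "y": 0, "z": -0.03, "roll": 0, "gripper": 1}
    - {"x": 0.03, "y": 0, "z": -0.04, "roll": 0, "gripper": 1}
    - {"x": 0.03, "y": 0, "z": -0.04, "roll": 0, "gripper": 1}
    - {"x": 0.03, "y": 0, "z": -0.04, "roll": 0, "gripper": 1}
    - {"x": 0, "y": 0, "z": 0, "roll": 0, "gripper": 1}
    - {"x": 0, "y": 0, "z": 0, "roll": 0, "gripper": 1}
    - {"x": 0, "y": 0, "z": 0, "roll": 0, "gripper": 1}

```text
time_s: 15.2
tcp_pos: [0.5614, -0.0055, 0.2535]
eef_rot: [-3.139, -0.131, -0.003]
contact_force: [-0.2, -0.1, 1.0]
gripper_width: 0.0876
grasp_force: 0.0
```

```bash
python3 sp.py w6; python3 - <<'E'
import cv2
p=cv2.imread("pics/w6.png"); cv2.imwrite("pics/w6c.png",cv2.resize(p[0:270,120:520],None,fx=2,fy=2))
E
```

```text
[ 0.56138022 -0.00552167  0.25348188] 274.762870912605
[[0.084, -0.953, -0.291, 0.64], [-0.996, -0.08, -0.024, 0.0], [-0.0, 0.292, -0.956, 0.39]]
sp red centre 618.6 118.4 r 30.0 angle 38.6 at r 22.0 n 56 z 0.0201 px [205. 129.]
sp yellow centre 616.6 -10.7 r 29.7 angle -8.3 at r 21.5 n 49 z 0.0202 px [331. 142.]
wh yellow 611.355224609375 -279.87689208984375 47.02189636230469 no white
wh yellow centre 444.9 -15.8 r 25.6 angle -58.2 at r 20.3 n 35 z 0.0562 px [325. 312.]
sp blue centre 615.1 -139.6 r 30.1 angle 23.5 at r 20.9 n 63 z 0.0202 px [456. 155.]
```

View pics/w6c.png

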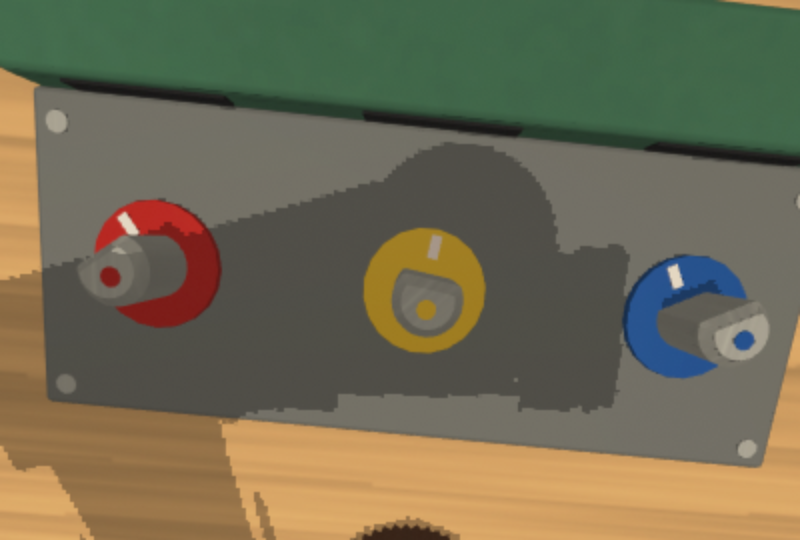

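Crop: collars with lines at (127,222) red, (434,246) yellow and (675,277) blue; the measured angles 38.6°, −8.3° and 23.6° agree. Now I hover over the yellow wheel.

>>> drive_tool:
  motion:
    - {"x": -0.025, "y": 0, "z": 0, "roll": -8, "gripper": 1}
    - {"x": -0.03, "y": -0.01, "z": 0, "roll": -8, "gripper": 1}
    - {"x": -0.03, "y": 0, "z": 0, "roll": -8, "gripper": 1}
    - {"x": -0.03, "y": 0, "z": 0, "roll": -8, "gripper": 1}
    - {"x": -0.005, "y": 0, "z": 0, "roll": -8, "gripper": 1}
    - {"x": 0, "y": 0, "z": -0.03, "roll": -8, "gripper": 1}
    - {"x": 0, "y": 0, "z": -0.02, "roll": -5.8, "gripper": 1}
    - {"x": 0, "y": 0, "z": 0, "roll": 0, "gripper": 1}
    - {"x": 0, "y": 0, "z": 0, "roll": 0, "gripper": 1}
    - {"x": 0, "y": 0, "z": 0, "roll": 0, "gripper": 1}

```text
time_s: 16.25
tcp_pos: [0.442, -0.0157, 0.204]
eef_rot: [-2.858, 1.3, -0.004]
contact_force: [-0.2, 0.4, -0.4]
gripper_width: 0.0877
grasp_force: 0.0
```

```bash
python3 sp.py w7 | grep -v sp; python3 - <<'E'
import cv2
p=cv2.imread("pics/w7.png"); cv2.imwrite("pics/w7c.png",p[120:420,130:520])
E
```

```text
[ 0.44197477 -0.01571714  0.20396632] 221.06646874587517
[[-0.753, -0.63, -0.19, 0.494], [-0.658, 0.72, 0.222, -0.077], [-0.003, 0.292, -0.956, 0.34]]
wh yellow centre 441.0 -16.6 r 26.4 angle -47.8 at r 20.6 n 60 z 0.0561 px [323. 223.]
wh blue centre 419.4 -164.5 r 26.8 angle -145.9 at r 21.8 n 100 z 0.0561 px [482.  93.]
```

View pics/w7c.png

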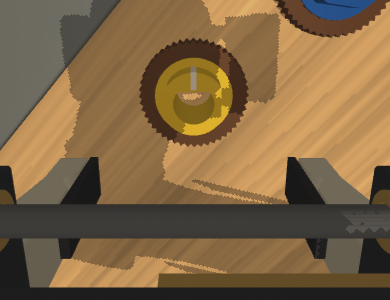

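Clear view of the yellow hub with its line, upper middle. I descend and grip.

>>> drive_tool:
  motion:
    - {"x": -0.001, "y": -0.0009, "z": -0.03, "roll": 1.1, "gripper": 1}
    - {"x": 0, "y": 0, "z": -0.03, "roll": 0, "gripper": 1}
    - {"x": 0, "y": 0, "z": -0.03, "roll": 0, "gripper": 1}
    - {"x": 0, "y": 0, "z": -0.03, "roll": 0, "gripper": 1}
    - {"x": 0, "y": 0, "z": -0.02, "roll": 0, "gripper": 1}
    - {"x": 0, "y": 0, "z": -0.008, "roll": 0, "gripper": 1}
    - {"x": 0, "y": 0, "z": 0, "roll": 0, "gripper": 1}
    - {"x": 0, "y": 0, "z": 0, "roll": 0, "gripper": 0.3}
    - {"x": 0, "y": 0, "z": 0, "roll": 0, "gripper": 0.3}
    - {"x": 0, "y": 0, "z": 0, "roll": 0, "gripper": 0.3}
  force: 30

```text
time_s: 17.3
tcp_pos: [0.4407, -0.0167, 0.055]
eef_rot: [-2.869, 1.276, -0.002]
contact_force: [-0.3, 0.1, -0.4]
gripper_width: 0.0689
grasp_force: 0.0
```

>>> drive_tool:
  motion:
    - {"x": 0, "y": 0, "z": 0, "roll": 0, "gripper": 0.3}
    - {"x": 0, "y": 0, "z": 0, "roll": 0, "gripper": 0.3}

```text
time_s: 17.5
tcp_pos: [0.4402, -0.0168, 0.0544]
eef_rot: [-2.87, 1.277, -0.001]
contact_force: [0.2, -0.2, -0.2]
gripper_width: 0.0531
grasp_force: 0.0
```

```bash
cat > st.py <<'E'
from h import *
s=monitor.state(); print(s['time_s'],s['tcp_pos'].round(4),(s['joint_pos'][[0,5]].sum()*57.2958+180).round(2),s['contact_force'].round(1),s['moment'].round(2),s['gripper_width'].round(4),s['joint_pos'][5].round(2))
E
python3 st.py
```

```text
Traceback (most recent call last):
  File "st.py", line 2, in <module>
    s=monitor.state(); print(s['time_s'],s['tcp_pos'].round(4),(s['joint_pos'][[0,5]].sum()*57.2958+180).round(2),s['contact_force'].round(1),s['moment'].round(2),s['gripper_width'].round(4),s['joint_pos'][5].round(2))
                                                                                                                                                                   ^^^^^^^^^^^^^^^^^^^^^^^^
AttributeError: 'float' object has no attribute 'round'
```

>>> drive_tool:
  motion:
    - {"x": 0, "y": 0, "z": 0, "roll": 0, "gripper": 0.3}
    - {"x": 0, "y": 0, "z": 0, "roll": 0, "gripper": 0.3}
    - {"x": 0, "y": 0, "z": 0, "roll": 0, "gripper": 0.3}

```text
time_s: 17.8
tcp_pos: [0.4405, -0.0167, 0.0543]
eef_rot: [-2.87, 1.277, -0.001]
contact_force: [-0.5, 1.2, 3.0]
gripper_width: 0.0438
grasp_force: 30.0
```

```bash
sed -i "s/s\['gripper_width'\].round(4)/s['gripper_width'],s['grasp_force']/" st.py; python3 st.py
```

```text
17.8 [ 0.4405 -0.0167  0.0543] 222.03 [-0.5  1.2  3. ] [0.34 0.19 0.05] 0.04376414599190506 29.95080010034144 0.32
```

>>> drive_tool:
  motion:
    - {"x": 0, "y": 0, "z": 0.03, "roll": 0, "gripper": 0.3}
    - {"x": 0, "y": 0, "z": 0.04, "roll": 0, "gripper": 0.3}
    - {"x": 0, "y": 0, "z": 0.03, "roll": 8, "gripper": 0.3}
    - {"x": 0.03, "y": 0.0061, "z": 0, "roll": 8, "gripper": 0.3}
    - {"x": 0.035, "y": 0, "z": 0, "roll": 8, "gripper": 0.3}
    - {"x": 0.04, "y": 0, "z": 0, "roll": 8, "gripper": 0.3}
    - {"x": 0.04, "y": 0, "z": 0, "roll": 7.7, "gripper": 0.3}
    - {"x": 0.0306, "y": 0, "z": 0, "roll": 0, "gripper": 0.3}
    - {"x": 0, "y": 0, "z": 0, "roll": 0, "gripper": 0.3}
    - {"x": 0, "y": 0, "z": 0, "roll": 0, "gripper": 0.3}

```text
time_s: 18.8
tcp_pos: [0.615, -0.0111, 0.1523]
eef_rot: [3.133, -0.228, -0.005]
contact_force: [-1.0, -0.5, -2.0]
gripper_width: 0.0442
grasp_force: 30.0
```

>>> drive_tool:
  motion:
    - {"x": 0, "y": 0, "z": 0, "roll": 0, "gripper": 0.3}
    - {"x": 0, "y": 0, "z": 0, "roll": 0, "gripper": 0.3}

```text
time_s: 19.0
tcp_pos: [0.6147, -0.0108, 0.1541]
eef_rot: [-3.133, 0.227, 0.001]
contact_force: [-0.2, 0.8, -2.3]
gripper_width: 0.0441
grasp_force: 30.0
```

```bash
python3 st.py; python3 sp.py w8
```

```text
19.0 [ 0.6147 -0.0108  0.1541] 261.73 [-0.2  0.8 -2.3] [-0.06  0.17  0.03] 0.04405491724781122 29.953081123530865 1.13
[ 0.61473319 -0.01084583  0.15407178] 261.7292325228682
[[-0.143, -0.946, -0.291, 0.693], [-0.99, 0.137, 0.042, -0.023], [0.0, 0.294, -0.956, 0.29]]
sp red centre 619.3 117.7 r 30.8 angle 41.4 at r 21.5 n 83 z 0.0202 px [160. 239.]
sp blue centre 615.7 -139.6 r 30.4 angle 24.2 at r 20.8 n 103 z 0.0201 px [484. 197.]
```

>>> drive_tool:
  motion:
    - {"x": 0.0016, "y": 0.0002, "z": 0, "roll": 0, "gripper": 0.3}
    - {"x": 0, "y": 0, "z": -0.01, "roll": 0, "gripper": 0.3}
    - {"x": 0, "y": 0, "z": -0.01, "roll": 0, "gripper": 0.3}
    - {"x": 0, "y": 0, "z": -0.004, "roll": 0, "gripper": 0.3}
    - {"x": 0, "y": 0, "z": -0.004, "roll": 0, "gripper": 0.3}
    - {"x": 0, "y": 0, "z": 0, "roll": 0, "gripper": 0.3}

```text
time_s: 19.65
tcp_pos: [0.6168, -0.0107, 0.1251]
eef_rot: [3.133, -0.227, -0.002]
contact_force: [-1.7, 0.3, -2.1]
gripper_width: 0.0437
grasp_force: 30.0
```

```bash
python3 st.py
```

```text
19.65 [ 0.6168 -0.0107  0.1251] 261.72 [-1.7  0.3 -2.1] [-0.1  0.2 -0. ] 0.043738862740086384 29.95320249348879 1.13
```

>>> drive_tool:
  motion:
    - {"x": 0, "y": 0, "z": -0.006, "roll": 0, "gripper": 0.3}
    - {"x": 0, "y": 0, "z": -0.007, "roll": 0, "gripper": 0.3}
    - {"x": 0, "y": 0, "z": -0.007, "roll": 0, "gripper": 0.3}
    - {"x": 0, "y": 0, "z": 0, "roll": 0, "gripper": 0.3}

```text
time_s: 20.05
tcp_pos: [0.6164, -0.0108, 0.1046]
eef_rot: [3.133, -0.227, -0.003]
contact_force: [-0.1, -0.5, -1.9]
gripper_width: 0.044
grasp_force: 30.0
```

```bash
python3 st.py
```

```text
20.05 [ 0.6164 -0.0108  0.1046] 261.72 [-0.1 -0.5 -1.9] [-0.09  0.22 -0.03] 0.044042190400479 29.95308310724795 1.13
```

Sliding freely. On to the collar.

>>> drive_tool:
  motion:
    - {"x": 0, "y": 0, "z": -0.008, "roll": 0, "gripper": 0.3}
    - {"x": 0, "y": 0, "z": -0.008, "roll": 0, "gripper": 0.3}
    - {"x": 0, "y": 0, "z": -0.008, "roll": 0, "gripper": 0.3}
    - {"x": 0, "y": 0, "z": -0.004, "roll": 0, "gripper": 0.3}
    - {"x": 0, "y": 0, "z": -0.003, "roll": 0, "gripper": 0.3}
    - {"x": 0, "y": 0, "z": 0, "roll": 0, "gripper": 0.3}

```text
time_s: 20.65
tcp_pos: [0.6173, -0.0107, 0.0749]
eef_rot: [3.133, -0.227, -0.0]
contact_force: [-0.3, 0.1, -1.6]
gripper_width: 0.0438
grasp_force: 30.0
```

```bash
python3 st.py
```

```text
20.65 [ 0.6173 -0.0107  0.0749] 261.72 [-0.3  0.1 -1.6] [-0.04  0.13 -0.01] 0.043839865705829255 29.957095524296165 1.13
```

>>> drive_tool:
  motion:
    - {"x": 0, "y": 0, "z": -0.001, "roll": 0, "gripper": 0.3}
    - {"x": 0, "y": 0, "z": -0.001, "roll": 0, "gripper": 0.3}
    - {"x": 0, "y": 0, "z": 0, "roll": 0, "gripper": 0.3}
    - {"x": 0, "y": 0, "z": 0, "roll": 0, "gripper": 0.6}
    - {"x": 0, "y": 0, "z": 0, "roll": 0, "gripper": 0.7}
    - {"x": 0, "y": 0, "z": 0, "roll": 0, "gripper": 0.75}
    - {"x": 0, "y": 0, "z": 0.03, "roll": 0, "gripper": 0.75}
    - {"x": 0, "y": 0, "z": 0.05, "roll": 0, "gripper": 1}
    - {"x": 0, "y": 0, "z": 0.05, "roll": 0, "gripper": 1}

```text
time_s: 21.55
tcp_pos: [0.6167, -0.0108, 0.2038]
eef_rot: [3.133, -0.227, -0.003]
contact_force: [1.1, 0.3, 1.4]
gripper_width: 0.0763
grasp_force: 0.0
```

>>> drive_tool:
  motion:
    - {"x": -0.02, "y": -0.015, "z": 0, "roll": -8, "gripper": 1}
    - {"x": -0.02, "y": -0.015, "z": 0, "roll": -8, "gripper": 1}
    - {"x": -0.02, "y": -0.015, "z": 0, "roll": -8, "gripper": 1}
    - {"x": -0.02, "y": -0.015, "z": 0, "roll": -8, "gripper": 1}
    - {"x": -0.02, "y": -0.015, "z": 0, "roll": -8, "gripper": 1}
    - {"x": -0.02, "y": -0.015, "z": 0, "roll": -8, "gripper": 1}
    - {"x": -0.02, "y": -0.015, "z": 0, "roll": -8, "gripper": 1}
    - {"x": -0.02, "y": -0.015, "z": 0, "roll": -8, "gripper": 1}
    - {"x": -0.02, "y": -0.015, "z": 0, "roll": -8, "gripper": 1}
    - {"x": -0.017, "y": -0.0185, "z": 0, "roll": -8, "gripper": 1}

```text
time_s: 22.55
tcp_pos: [0.4193, -0.1645, 0.2032]
eef_rot: [-2.248, 2.194, -0.0]
contact_force: [0.5, -0.5, -0.9]
gripper_width: 0.0877
grasp_force: 0.0
```

>>> drive_tool:
  motion:
    - {"x": 0, "y": 0, "z": 0, "roll": -8, "gripper": 1}
    - {"x": 0, "y": 0, "z": 0, "roll": -8, "gripper": 1}
    - {"x": 0, "y": 0, "z": 0, "roll": -8, "gripper": 1}
    - {"x": 0, "y": 0, "z": 0, "roll": -8, "gripper": 1}
    - {"x": 0, "y": 0, "z": 0, "roll": -8, "gripper": 1}
    - {"x": 0, "y": 0, "z": 0, "roll": -8, "gripper": 1}
    - {"x": 0, "y": 0, "z": 0, "roll": -8, "gripper": 1}
    - {"x": 0, "y": 0, "z": 0, "roll": -1.6, "gripper": 1}
    - {"x": 0, "y": 0, "z": 0, "roll": 0, "gripper": 1}
    - {"x": 0, "y": 0, "z": 0, "roll": 0, "gripper": 1}

```text
time_s: 23.55
tcp_pos: [0.4203, -0.1641, 0.2031]
eef_rot: [-0.926, 3.002, -0.0]
contact_force: [0.4, -0.2, -0.6]
gripper_width: 0.0877
grasp_force: 0.0
```

```bash
python3 st.py;  python3 sp.py w9; python3 - <<'E'
from h import *
p,d,K,W=grab("top"); P=cloud(d,K,W)
b=(P[...,2]>.06)&(P[...,2]<.1)&(abs(P[...,0]-.616)<.025)&(abs(P[...,1]+.01)<.025); print("yellow fitted z",np.percentile(P[b][:,2],[10,50,90,99]) if b.any() else None)
m=cmask(p,"yellow")&(abs(P[...,0]-.616)<.035)&(abs(P[...,1]+.01)<.035); print(np.percentile(P[m][:,2],[10,50,90]),m.sum())
save("t9",cv2.resize(p[180:310,220:520],None,fx=2.6,fy=2.6))
E
```

```text
23.55 [ 0.4203 -0.1641  0.2031] 124.3 [ 0.4 -0.2 -0.6] [ 0.08  0.03 -0.01] 0.087681098961832 0.0 -1.04
[ 0.4203083  -0.16412578  0.20309544] 124.2966406677714
[[-0.564, 0.789, 0.242, 0.354], [0.826, 0.539, 0.166, -0.21], [0.0, 0.293, -0.956, 0.339]]
sp red 472.6065979003906 -381.9115905761719 11.012384414672852 no white
wh red centre 466.8 -369.9 r 28.0 angle -5.7 at r 22.2 n 93 z 0.0559 px [ 54. 123.]
wh yellow 587.0551147460938 -325.0601501464844 23.13970184326172 no white
sp blue 612.3151245117188 -141.08570861816406 30.906078338623047 no white
wh blue centre 418.5 -165.5 r 26.4 angle -147.2 at r 20.7 n 75 z 0.0562 px [323. 220.]
yellow fitted z [0.07042938 0.07556386 0.08095937 0.08573647]
[0.04645382 0.05365005 0.07713047] 350
```

>>> drive_tool:
  motion:
    - {"x": -0.0018, "y": -0.0014, "z": -0.03, "roll": -1, "gripper": 1}
    - {"x": 0, "y": 0, "z": -0.04, "roll": 0, "gripper": 1}
    - {"x": 0, "y": 0, "z": -0.03, "roll": 0, "gripper": 0.8}
    - {"x": 0, "y": 0, "z": -0.03, "roll": 0, "gripper": 0.8}
    - {"x": 0, "y": 0, "z": -0.0185, "roll": 0, "gripper": 0.8}
    - {"x": 0, "y": 0, "z": 0, "roll": 0, "gripper": 0.8}
    - {"x": 0, "y": 0, "z": 0, "roll": 0, "gripper": 0.3}
    - {"x": 0, "y": 0, "z": 0, "roll": 0, "gripper": 0.3}
    - {"x": 0, "y": 0, "z": 0, "roll": 0, "gripper": 0.3}
    - {"x": 0, "y": 0, "z": 0, "roll": 0, "gripper": 0.3}

```text
time_s: 24.65
tcp_pos: [0.4185, -0.1655, 0.0547]
eef_rot: [-0.896, 3.011, 0.0]
contact_force: [-0.8, 1.2, 1.2]
gripper_width: 0.044
grasp_force: 27.1
```

>>> drive_tool:
  motion:
    - {"x": 0, "y": 0, "z": 0, "roll": 0, "gripper": 0.3}
    - {"x": 0, "y": 0, "z": 0, "roll": 0, "gripper": 0.3}
    - {"x": 0, "y": 0, "z": 0, "roll": 0, "gripper": 0.3}

```text
time_s: 24.95
tcp_pos: [0.4185, -0.1655, 0.0547]
eef_rot: [-0.896, 3.011, -0.0]
contact_force: [-1.3, 2.2, 3.5]
gripper_width: 0.0438
grasp_force: 30.0
```

```bash
python3 st.py
```

```text
24.95 [ 0.4185 -0.1655  0.0547] 123.13 [-1.3  2.2  3.5] [0.6  0.38 0.07] 0.0437705166865542 30.000252854079008 -1.06
```

>>> drive_tool:
  motion:
    - {"x": 0, "y": 0, "z": 0.03, "roll": 0, "gripper": 0.3}
    - {"x": 0, "y": 0, "z": 0.04, "roll": 0, "gripper": 0.3}
    - {"x": 0, "y": 0, "z": 0.03, "roll": 8, "gripper": 0.3}
    - {"x": 0, "y": 0, "z": 0, "roll": 8, "gripper": 0.3}
    - {"x": 0, "y": 0, "z": 0, "roll": 8, "gripper": 0.3}
    - {"x": 0, "y": 0, "z": 0, "roll": 8, "gripper": 0.3}
    - {"x": 0, "y": 0, "z": 0, "roll": 8, "gripper": 0.3}
    - {"x": 0, "y": 0, "z": 0, "roll": 8, "gripper": 0.3}
    - {"x": 0, "y": 0, "z": 0, "roll": 8, "gripper": 0.3}
    - {"x": 0, "y": 0, "z": 0, "roll": 8, "gripper": 0.3}

```text
time_s: 25.95
tcp_pos: [0.4179, -0.1655, 0.1541]
eef_rot: [2.36, -2.073, -0.001]
contact_force: [-0.2, -0.9, -3.6]
gripper_width: 0.0435
grasp_force: 30.0
```

>>> drive_tool:
  motion:
    - {"x": 0.02, "y": 0.0025, "z": 0, "roll": 8, "gripper": 0.3}
    - {"x": 0.02, "y": 0.0025, "z": 0, "roll": 8, "gripper": 0.3}
    - {"x": 0.02, "y": 0.0025, "z": 0, "roll": 8, "gripper": 0.3}
    - {"x": 0.02, "y": 0.0025, "z": 0, "roll": 8, "gripper": 0.3}
    - {"x": 0.02, "y": 0.0025, "z": 0, "roll": 8, "gripper": 0.3}
    - {"x": 0.02, "y": 0.0025, "z": 0, "roll": 8, "gripper": 0.3}
    - {"x": 0.02, "y": 0.0025, "z": 0, "roll": 8, "gripper": 0.3}
    - {"x": 0.02, "y": 0.0025, "z": 0, "roll": 8, "gripper": 0.3}
    - {"x": 0.02, "y": 0.0025, "z": 0, "roll": 8, "gripper": 0.3}
    - {"x": 0.0165, "y": 0.0034, "z": 0, "roll": 8, "gripper": 0.3}

```text
time_s: 26.95
tcp_pos: [0.6155, -0.1395, 0.1536]
eef_rot: [-3.141, 0.07, 0.002]
contact_force: [-0.5, -0.4, -2.1]
gripper_width: 0.0438
grasp_force: 30.0
```

>>> drive_tool:
  motion:
    - {"x": 0, "y": 0, "z": 0, "roll": 8, "gripper": 0.3}
    - {"x": 0, "y": 0, "z": 0, "roll": 8, "gripper": 0.3}
    - {"x": 0, "y": 0, "z": 0, "roll": 8, "gripper": 0.3}
    - {"x": 0, "y": 0, "z": 0, "roll": 2.5, "gripper": 0.3}
    - {"x": 0, "y": 0, "z": 0, "roll": 0, "gripper": 0.3}
    - {"x": 0, "y": 0, "z": 0, "roll": 0, "gripper": 0.3}
    - {"x": 0, "y": 0, "z": 0, "roll": 0, "gripper": 0.3}

```text
time_s: 27.65
tcp_pos: [0.6148, -0.1396, 0.1543]
eef_rot: [-3.075, -0.641, 0.001]
contact_force: [-0.7, 0.1, -2.5]
gripper_width: 0.0442
grasp_force: 30.0
```

```bash
python3 st.py
```

```text
27.65 [ 0.6148 -0.1396  0.1543] 293.55 [-0.7  0.1 -2.5] [-0.09  0.12 -0.  ] 0.04421996625972444 29.998822007328272 1.9
```

>>> drive_tool:
  motion:
    - {"x": 0, "y": 0, "z": -0.01, "roll": 0, "gripper": 0.3}
    - {"x": 0, "y": 0, "z": -0.01, "roll": 0, "gripper": 0.3}
    - {"x": 0, "y": 0, "z": -0.004, "roll": 0, "gripper": 0.3}
    - {"x": 0, "y": 0, "z": -0.004, "roll": 0, "gripper": 0.3}
    - {"x": 0, "y": 0, "z": -0.003, "roll": 0, "gripper": 0.3}
    - {"x": 0, "y": 0, "z": 0, "roll": 0, "gripper": 0.3}

```text
time_s: 28.25
tcp_pos: [0.6152, -0.1395, 0.1231]
eef_rot: [-3.075, -0.643, -0.0]
contact_force: [2.3, 0.6, -4.0]
gripper_width: 0.0437
grasp_force: 30.0
```

```bash
python3 st.py
```

```text
28.25 [ 0.6152 -0.1395  0.1231] 293.62 [ 2.3  0.6 -4. ] [ 0.19 -0.64 -0.01] 0.043703004949932296 29.998907167464495 1.9
```

>>> drive_tool:
  motion:
    - {"x": 0.0005, "y": 0, "z": -0.006, "roll": 0, "gripper": 0.3}
    - {"x": 0, "y": 0, "z": -0.007, "roll": 0, "gripper": 0.3}
    - {"x": 0, "y": 0, "z": -0.007, "roll": 0, "gripper": 0.3}
    - {"x": 0, "y": 0, "z": 0, "roll": 0, "gripper": 0.3}

```text
time_s: 28.65
tcp_pos: [0.6153, -0.1395, 0.1023]
eef_rot: [-3.075, -0.643, 0.001]
contact_force: [1.7, 1.0, -4.1]
gripper_width: 0.0439
grasp_force: 30.0
```

```bash
python3 st.py
```

```text
28.65 [ 0.6153 -0.1395  0.1023] 293.63 [ 1.7  1.  -4.1] [ 0.27 -0.66  0.04] 0.04388647520884033 29.99883033335209 1.9
```

>>> drive_tool:
  motion:
    - {"x": 0, "y": 0, "z": -0.008, "roll": 0, "gripper": 0.3}
    - {"x": 0, "y": 0, "z": -0.008, "roll": 0, "gripper": 0.3}
    - {"x": 0, "y": 0, "z": -0.006, "roll": 0, "gripper": 0.3}
    - {"x": 0, "y": 0, "z": -0.004, "roll": 0, "gripper": 0.3}
    - {"x": 0, "y": 0, "z": -0.002, "roll": 0, "gripper": 0.3}
    - {"x": 0, "y": 0, "z": -0.001, "roll": 0, "gripper": 0.3}
    - {"x": 0, "y": 0, "z": 0, "roll": 0, "gripper": 0.3}

```text
time_s: 29.35
tcp_pos: [0.6154, -0.1396, 0.0748]
eef_rot: [3.075, 0.643, 0.0]
contact_force: [-0.4, 1.5, 0.4]
gripper_width: 0.0438
grasp_force: 30.0
```

```bash
python3 st.py
```

```text
29.35 [ 0.6154 -0.1396  0.0748] 293.62 [-0.4  1.5  0.4] [ 0.26  0.08 -0.03] 0.04382342721866607 29.99930402263999 1.9
```

>>> drive_tool:
  motion:
    - {"x": 0, "y": 0, "z": -0.001, "roll": 0, "gripper": 0.3}
    - {"x": 0, "y": 0, "z": 0, "roll": 0, "gripper": 0.3}
    - {"x": 0, "y": 0, "z": 0, "roll": 0, "gripper": 0.6}
    - {"x": 0, "y": 0, "z": 0, "roll": 0, "gripper": 0.7}
    - {"x": 0, "y": 0, "z": 0, "roll": 0, "gripper": 0.75}
    - {"x": 0, "y": 0, "z": 0.03, "roll": 0, "gripper": 0.75}
    - {"x": 0, "y": 0, "z": 0.05, "roll": 0, "gripper": 1}
    - {"x": 0, "y": 0, "z": 0.05, "roll": 0, "gripper": 1}

```text
time_s: 30.15
tcp_pos: [0.6148, -0.1398, 0.2042]
eef_rot: [-3.075, -0.643, 0.004]
contact_force: [1.3, 0.8, 0.3]
gripper_width: 0.0766
grasp_force: 0.0
```

>>> drive_tool:
  motion:
    - {"x": -0.021, "y": -0.033, "z": 0, "roll": -6, "gripper": 1}
    - {"x": -0.021, "y": -0.033, "z": 0, "roll": -6, "gripper": 1}
    - {"x": -0.021, "y": -0.033, "z": 0, "roll": -6, "gripper": 1}
    - {"x": -0.021, "y": -0.033, "z": 0, "roll": -6, "gripper": 1}
    - {"x": -0.021, "y": -0.033, "z": 0, "roll": -7, "gripper": 1}
    - {"x": -0.021, "y": -0.033, "z": 0, "roll": 0, "gripper": 1}
    - {"x": -0.021, "y": -0.032, "z": 0, "roll": 0, "gripper": 1}
    - {"x": 0, "y": 0, "z": 0, "roll": 0, "gripper": 1}
    - {"x": 0, "y": 0, "z": 0, "roll": 0, "gripper": 1}
    - {"x": 0, "y": 0, "z": 0, "roll": 0, "gripper": 1}

```text
time_s: 31.15
tcp_pos: [0.4687, -0.3693, 0.2035]
eef_rot: [-3.135, 0.202, 0.0]
contact_force: [0.6, 0.1, -0.4]
gripper_width: 0.0879
grasp_force: 0.0
```

```bash
python3 st.py; python3 sp.py w10;  python3 - <<'E'
from h import *
p,d,K,W=grab("top"); P=cloud(d,K,W)
for c,y in(("yellow",-.01),("blue",-.139)):
    m=cmask(p,c)&(abs(P[...,0]-.616)<.035)&(abs(P[...,1]-y)<.035); print(c,np.percentile(P[m][:,2],[10,50,90]),m.sum())
save("t10",cv2.resize(p[160:320,170:490],None,fx=2.5,fy=2.5))
E
```

```text
31.15 [ 0.4687 -0.3693  0.2035] 262.63 [ 0.6  0.1 -0.4] [-0.04  0.13 -0.  ] 0.087948873135038 0.0 1.78
[ 0.46871413 -0.36929256  0.20347934] 262.63072988633127
[[-0.128, -0.948, -0.292, 0.547], [-0.992, 0.122, 0.038, -0.38], [-0.0, 0.294, -0.956, 0.34]]
wh red 468.5915832519531 -371.7228698730469 26.4449405670166 no white
wh yellow 630.8970336914062 -256.6955871582031 10.234955787658691 no white
wh yellow 593.2445068359375 -321.4854736328125 28.727008819580078 no white
wh yellow 584.667724609375 -276.99688720703125 25.002737045288086 no white
wh yellow 527.0390625 -495.5765686035156 32.226898193359375 no white
wh blue 607.458251953125 -158.11260986328125 29.637924194335938 no white
yellow [0.04614739 0.05370187 0.07681699] 350
blue [0.04743127 0.06922629 0.07739541] 248
```

View pics/t10.png

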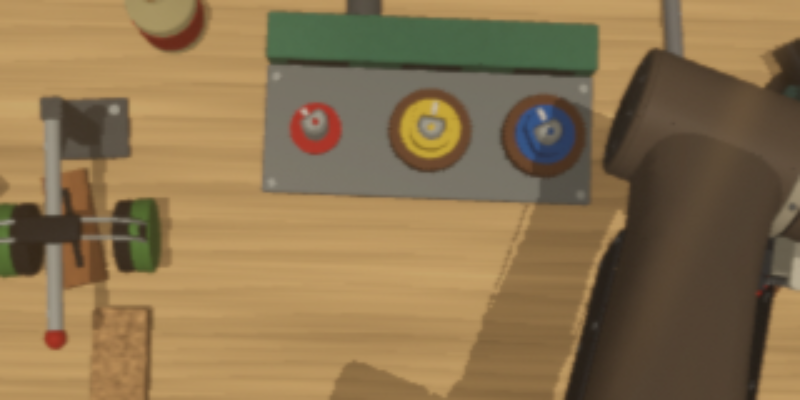

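The yellow and blue wheels are seated and the muff is hanging. The red wheel's line is in shadow, so I measure it with a looser threshold.

```bash
python3 - <<'E'
from h import *
f=np.load("/tmp/w10.npz");p,d,K,W=[f[k] for k in "pdKW"];P=cloud(d,K,W)
hs=cv2.cvtColor(p,cv2.COLOR_RGB2HSV)
r=np.hypot(P[...,0]-.4686,P[...,1]+.3717)
w=(hs[...,1]<90)&(abs(P[...,2]-.056)<.006)&(r<.028)&(r>.015)
v,u=np.nonzero(w); Q=np.array([ray(a,b,.056,K,W)[:2] for a,b in zip(u,v)]); q=Q.mean(0)
print(len(u),q,np.degrees(np.arctan2(q[1]+.3717,q[0]-.4686)),u.mean(),v.mean())
m=(hs[...,1]>150)&((hs[...,0]<8)|(hs[...,0]>170))&(abs(P[...,2]-.056)<.006)&(r<.05)
v,u=np.nonzero(m);C=np.array([ray(a,b,.056,K,W)[:2] for a,b in zip(u,v)])*1000;print(cv2.minEnclosingCircle(C.astype(np.float32)),len(u))
save("w10c",cv2.resize(p[120:330,200:440],None,fx=2.5,fy=2.5))
E
```

```text
84 [ 0.48976043 -0.37205295] -0.9555975617007495 321.3333333333333 196.82142857142858
((468.6771240234375, -371.42578125), 26.51889419555664) 1913
```

View pics/w10c.png

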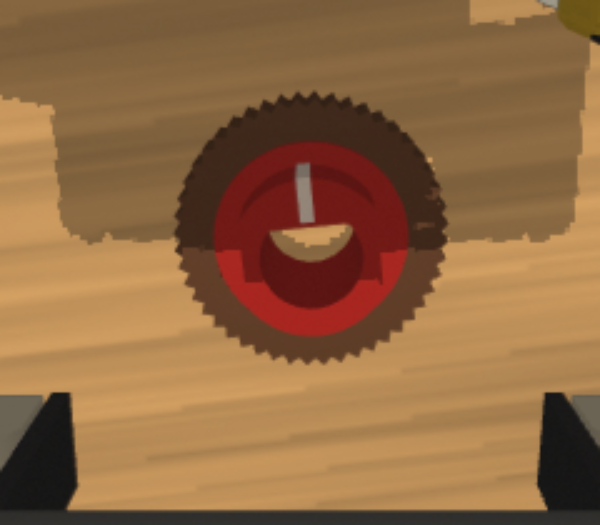

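The red line leans slightly left, so the angle is about −1°, with the wheel at (0.4687, −0.3715). I grip it.

>>> drive_tool:
  motion:
    - {"x": 0, "y": -0.0022, "z": -0.03, "roll": 6.4, "gripper": 1}
    - {"x": 0, "y": 0, "z": -0.04, "roll": 0, "gripper": 1}
    - {"x": 0, "y": 0, "z": -0.03, "roll": 0, "gripper": 0.8}
    - {"x": 0, "y": 0, "z": -0.03, "roll": 0, "gripper": 0.8}
    - {"x": 0, "y": 0, "z": -0.019, "roll": 0, "gripper": 0.8}
    - {"x": 0, "y": 0, "z": 0, "roll": 0, "gripper": 0.8}
    - {"x": 0, "y": 0, "z": 0, "roll": 0, "gripper": 0.3}
    - {"x": 0, "y": 0, "z": 0, "roll": 0, "gripper": 0.3}
    - {"x": 0, "y": 0, "z": 0, "roll": 0, "gripper": 0.3}
    - {"x": 0, "y": 0, "z": 0, "roll": 0, "gripper": 0.3}

```text
time_s: 32.25
tcp_pos: [0.4687, -0.3716, 0.0547]
eef_rot: [-3.141, 0.026, -0.0]
contact_force: [-0.4, -0.2, 1.4]
gripper_width: 0.0439
grasp_force: 28.5
```

>>> drive_tool:
  motion:
    - {"x": 0, "y": 0, "z": 0, "roll": 0, "gripper": 0.3}
    - {"x": 0, "y": 0, "z": 0, "roll": 0, "gripper": 0.3}
    - {"x": 0, "y": 0, "z": 0, "roll": 0, "gripper": 0.3}

```text
time_s: 32.55
tcp_pos: [0.4687, -0.3717, 0.0547]
eef_rot: [-3.141, 0.027, -0.001]
contact_force: [0.9, 2.4, 1.6]
gripper_width: 0.0436
grasp_force: 30.0
```

```bash
python3 st.py
```

```text
32.55 [ 0.4687 -0.3717  0.0547] 269.03 [0.9 2.4 1.6] [ 0.94 -0.08  0.03] 0.04360281051237913 29.96821221895516 1.9
```

>>> drive_tool:
  motion:
    - {"x": 0, "y": 0, "z": 0.03, "roll": 0, "gripper": 0.3}
    - {"x": 0, "y": 0, "z": 0.04, "roll": 0, "gripper": 0.3}
    - {"x": 0, "y": 0, "z": 0.04, "roll": 0, "gripper": 0.3}
    - {"x": 0, "y": 0, "z": 0.01, "roll": 0, "gripper": 0.3}
    - {"x": 0, "y": 0.03, "z": 0, "roll": 3, "gripper": 0.3}
    - {"x": 0, "y": 0.035, "z": 0, "roll": 3, "gripper": 0.3}
    - {"x": 0, "y": 0.035, "z": 0, "roll": 3, "gripper": 0.3}
    - {"x": 0, "y": 0.035, "z": 0, "roll": 3, "gripper": 0.3}
    - {"x": 0, "y": 0.035, "z": 0, "roll": 3, "gripper": 0.3}
    - {"x": 0.01, "y": 0.035, "z": 0, "roll": 3, "gripper": 0.3}

```text
time_s: 33.55
tcp_pos: [0.4768, -0.1656, 0.1739]
eef_rot: [-3.106, -0.467, 0.002]
contact_force: [0.9, -0.1, -1.7]
gripper_width: 0.0441
grasp_force: 30.0
```

>>> drive_tool:
  motion:
    - {"x": 0.02, "y": 0.04, "z": 0, "roll": 3, "gripper": 0.3}
    - {"x": 0.02, "y": 0.04, "z": 0, "roll": 3, "gripper": 0.3}
    - {"x": 0.02, "y": 0.04, "z": 0, "roll": 3, "gripper": 0.3}
    - {"x": 0.02, "y": 0.04, "z": 0, "roll": 3, "gripper": 0.3}
    - {"x": 0.02, "y": 0.04, "z": 0, "roll": 3, "gripper": 0.3}
    - {"x": 0.02, "y": 0.04, "z": 0, "roll": 3, "gripper": 0.3}
    - {"x": 0.0199, "y": 0.0451, "z": 0, "roll": 3.6, "gripper": 0.3}
    - {"x": 0, "y": 0, "z": 0, "roll": 0, "gripper": 0.3}
    - {"x": 0, "y": 0, "z": 0, "roll": 0, "gripper": 0.3}
    - {"x": 0, "y": 0, "z": 0, "roll": 0, "gripper": 0.3}

```text
time_s: 34.55
tcp_pos: [0.6175, 0.1175, 0.1736]
eef_rot: [2.965, 1.038, -0.003]
contact_force: [-0.0, -1.2, -1.9]
gripper_width: 0.0439
grasp_force: 30.0
```

```bash
python3 st.py
```

```text
34.55 [0.6175 0.1175 0.1736] 308.58 [-0.  -1.2 -1.9] [-0.21  0.15 -0.01] 0.04386056204923567 29.967202031984925 1.75
```

>>> drive_tool:
  motion:
    - {"x": 0.0009, "y": 0.0011, "z": -0.01, "roll": 0.4, "gripper": 0.3}
    - {"x": 0, "y": 0, "z": -0.015, "roll": 0, "gripper": 0.3}
    - {"x": 0, "y": 0, "z": -0.012, "roll": 0, "gripper": 0.3}
    - {"x": 0, "y": 0, "z": -0.005, "roll": 0, "gripper": 0.3}
    - {"x": 0, "y": 0, "z": -0.004, "roll": 0, "gripper": 0.3}
    - {"x": 0, "y": 0, "z": -0.004, "roll": 0, "gripper": 0.3}
    - {"x": 0, "y": 0, "z": 0, "roll": 0, "gripper": 0.3}

```text
time_s: 35.25
tcp_pos: [0.6192, 0.1193, 0.1243]
eef_rot: [-2.961, -1.049, 0.0]
contact_force: [-0.4, 0.2, -2.0]
gripper_width: 0.0433
grasp_force: 30.0
```

```bash
python3 st.py
```

```text
35.25 [0.6192 0.1193 0.1243] 309.02 [-0.4  0.2 -2. ] [-0.15  0.13 -0.02] 0.04326645729158672 29.967254055663943 1.75
```

>>> drive_tool:
  motion:
    - {"x": -0.0004, "y": -0.0003, "z": -0.006, "roll": 0, "gripper": 0.3}
    - {"x": 0, "y": 0, "z": -0.008, "roll": 0, "gripper": 0.3}
    - {"x": 0, "y": 0, "z": -0.007, "roll": 0, "gripper": 0.3}
    - {"x": 0, "y": 0, "z": 0, "roll": 0, "gripper": 0.3}

```text
time_s: 35.65
tcp_pos: [0.6186, 0.1191, 0.1023]
eef_rot: [-2.961, -1.049, 0.002]
contact_force: [0.4, 0.6, -1.6]
gripper_width: 0.0435
grasp_force: 30.0
```

```bash
python3 st.py
```

```text
35.65 [0.6186 0.1191 0.1023] 309.03 [ 0.4  0.6 -1.6] [-0.03 -0.01 -0.03] 0.043505965086159455 29.967559296637774 1.75
```

>>> drive_tool:
  motion:
    - {"x": 0, "y": 0, "z": -0.008, "roll": 0, "gripper": 0.3}
    - {"x": 0, "y": 0, "z": -0.008, "roll": 0, "gripper": 0.3}
    - {"x": 0, "y": 0, "z": -0.006, "roll": 0, "gripper": 0.3}
    - {"x": 0, "y": 0, "z": -0.004, "roll": 0, "gripper": 0.3}
    - {"x": 0, "y": 0, "z": -0.002, "roll": 0, "gripper": 0.3}
    - {"x": 0, "y": 0, "z": -0.001, "roll": 0, "gripper": 0.3}
    - {"x": 0, "y": 0, "z": 0, "roll": 0, "gripper": 0.3}

```text
time_s: 36.35
tcp_pos: [0.6189, 0.1191, 0.0748]
eef_rot: [2.961, 1.049, 0.0]
contact_force: [-0.3, -0.0, -0.5]
gripper_width: 0.0442
grasp_force: 30.0
```

```bash
python3 st.py
```

```text
36.35 [0.6189 0.1191 0.0748] 309.02 [-0.3 -0.  -0.5] [-0.21  0.43  0.02] 0.044178801837967 29.96649599634111 1.75
```

>>> drive_tool:
  motion:
    - {"x": 0, "y": 0, "z": -0.001, "roll": 0, "gripper": 0.3}
    - {"x": 0, "y": 0, "z": 0, "roll": 0, "gripper": 0.3}
    - {"x": 0, "y": 0, "z": 0, "roll": 0, "gripper": 0.6}
    - {"x": 0, "y": 0, "z": 0, "roll": 0, "gripper": 0.7}
    - {"x": 0, "y": 0, "z": 0, "roll": 0, "gripper": 0.75}
    - {"x": 0, "y": 0, "z": 0.03, "roll": 0, "gripper": 0.75}
    - {"x": 0, "y": 0, "z": 0.05, "roll": 0, "gripper": 0.75}
    - {"x": 0, "y": 0, "z": 0.05, "roll": 0, "gripper": 0.5}
    - {"x": 0, "y": 0, "z": 0.05, "roll": 0, "gripper": 0.5}

```text
time_s: 37.25
tcp_pos: [0.6187, 0.1189, 0.2555]
eef_rot: [2.961, 1.049, -0.0]
contact_force: [1.6, 0.3, 0.9]
gripper_width: 0.0548
grasp_force: 0.0
```

>>> drive_tool:
  motion:
    - {"x": 0, "y": -0.04, "z": 0.02, "roll": -5, "gripper": 0.5}
    - {"x": 0, "y": -0.04, "z": 0.02, "roll": -5, "gripper": 0.5}
    - {"x": 0, "y": -0.04, "z": 0.02, "roll": -5, "gripper": 0.5}
    - {"x": 0, "y": -0.04, "z": 0.02, "roll": -5, "gripper": 0.5}
    - {"x": 0, "y": -0.04, "z": 0.02, "roll": -5, "gripper": 0.5}
    - {"x": 0, "y": -0.04, "z": 0, "roll": -5, "gripper": 0.5}
    - {"x": 0, "y": -0.04, "z": 0, "roll": -5, "gripper": 0.5}
    - {"x": 0, "y": -0.04, "z": 0, "roll": 0, "gripper": 0.5}
    - {"x": 0, "y": -0.04, "z": 0, "roll": 0, "gripper": 0.5}
    - {"x": -0.0055, "y": -0.0585, "z": 0, "roll": 0, "gripper": 0.5}

```text
time_s: 38.25
tcp_pos: [0.6144, -0.2917, 0.3534]
eef_rot: [-3.139, -0.112, -0.0]
contact_force: [1.6, 0.5, -0.1]
gripper_width: 0.0438
grasp_force: 0.0
```

>>> drive_tool:
  motion:
    - {"x": 0, "y": 0, "z": 0, "roll": 0, "gripper": 0.5}
    - {"x": 0, "y": 0, "z": 0, "roll": 0, "gripper": 0.5}
    - {"x": 0, "y": 0, "z": 0, "roll": 0, "gripper": 0.5}

```text
time_s: 38.55
tcp_pos: [0.6142, -0.2903, 0.3534]
eef_rot: [-3.139, -0.11, 0.0]
contact_force: [0.1, 0.4, -0.5]
gripper_width: 0.0441
grasp_force: 0.0
```

```bash
python3 st.py; python3 iso.py w11; python3 - <<'E'
from h import *
f=np.load("/tmp/w11.npz");p,d,K,W=[f[k] for k in "pdKW"];P=cloud(d,K,W)
for c,x,y,a in(("yellow",.6164,-.0106,-8.3),("blue",.6146,-.1398,23.6),("red",.6184,.1184,38.6)):
    r=np.hypot(P[...,0]-x,P[...,1]-y); q=P[cmask(p,c)&(r<.03)]; s=np.percentile(q[:,2],90) if len(q)>30 else None; print(c,len(q),s)
p,d,K,W=grab("top");P=cloud(d,K,W)
for c,x,y in(("yellow",.6164,-.0106),("blue",.6146,-.1398),("red",.6184,.1184)):
    r=np.hypot(P[...,0]-x,P[...,1]-y); q=P[cmask(p,c)&(r<.035)]; print("top",c,len(q),np.percentile(q[:,2],90) if len(q)>30 else None)
E
```

```text
38.55 [ 0.6142 -0.2903  0.3534] 274.02 [ 0.1  0.4 -0.5] [-0.11  0.1  -0.03] 0.04414532277518006 0.0 1.8
[ 0.61422284 -0.2903342   0.35337008] [-3.13942640e+00 -1.10230170e-01  2.30241325e-04] [-1.55461637e-01  3.24956059e-01  1.96332166e-01 -2.01362160e-04
 -1.44236025e+00  1.79647807e+00]
593 [ 0.61650991 -0.29902273  0.1036456 ] [ 0.61370066 -0.29919573  0.101576  ] -176.3516817952301 [0.05376102 0.01368447]
yellow 1905 0.0770364259399691
blue 1627 0.07710597019775067
red 3 None
top yellow 346 0.07681192267254133
top blue 26 None
top red 302 0.07692502679160806
```

View pics/w11.png

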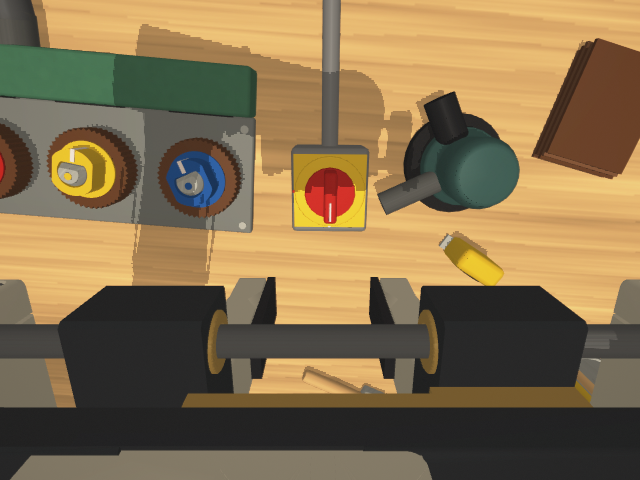

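All three wheels are seated (boss tops at 77 mm; 76 expected) and the handle is at (330,195), off. Now I switch it on.

>>> drive_tool:
  motion:
    - {"x": -0.0007, "y": -0.0089, "z": -0.04, "roll": -0.3, "gripper": 0.5}
    - {"x": 0, "y": 0, "z": -0.04, "roll": 0, "gripper": 0.5}
    - {"x": 0, "y": 0, "z": -0.04, "roll": 0, "gripper": 0.5}
    - {"x": 0, "y": 0, "z": -0.04, "roll": 0, "gripper": 0.5}
    - {"x": 0, "y": 0, "z": -0.04, "roll": 0, "gripper": 0.5}
    - {"x": 0, "y": 0, "z": -0.03, "roll": 0, "gripper": 0.5}
    - {"x": 0, "y": 0, "z": -0.02, "roll": 0, "gripper": 0.5}
    - {"x": 0, "y": 0, "z": 0, "roll": 0, "gripper": 0.5}
    - {"x": 0, "y": 0, "z": 0, "roll": 0, "gripper": 0}
    - {"x": 0, "y": 0, "z": 0, "roll": 0, "gripper": 0}
  force: 25

```text
time_s: 39.65
tcp_pos: [0.6148, -0.2994, 0.1056]
eef_rot: [3.139, 0.104, 0.004]
contact_force: [0.2, -0.4, 0.9]
gripper_width: 0.0328
grasp_force: 0.0
```

>>> drive_tool:
  motion:
    - {"x": 0, "y": 0, "z": 0, "roll": 0, "gripper": 0}
    - {"x": 0, "y": 0, "z": 0, "roll": 0, "gripper": 0}
    - {"x": 0, "y": 0, "z": 0, "roll": -8, "gripper": 0}
    - {"x": 0, "y": 0, "z": 0, "roll": -8, "gripper": 0}
    - {"x": 0, "y": 0, "z": 0, "roll": -8, "gripper": 0}
    - {"x": 0, "y": 0, "z": 0, "roll": -8, "gripper": 0}
    - {"x": 0, "y": 0, "z": 0, "roll": -8, "gripper": 0}
    - {"x": 0, "y": 0, "z": 0, "roll": -8, "gripper": 0}
    - {"x": 0, "y": 0, "z": 0, "roll": -8, "gripper": 0}
    - {"x": 0, "y": 0, "z": 0, "roll": -8, "gripper": 0}

```text
time_s: 40.65
tcp_pos: [0.6136, -0.2992, 0.1048]
eef_rot: [-2.712, 1.585, -0.001]
contact_force: [-1.6, 2.9, 4.0]
gripper_width: 0.0138
grasp_force: 25.0
```

>>> drive_tool:
  motion:
    - {"x": 0, "y": 0, "z": 0, "roll": -8, "gripper": 0}
    - {"x": 0, "y": 0, "z": 0, "roll": -8, "gripper": 0}
    - {"x": 0, "y": 0, "z": 0, "roll": -8, "gripper": 0}
    - {"x": 0, "y": 0, "z": 0, "roll": -4, "gripper": 0}
    - {"x": 0, "y": 0, "z": 0, "roll": 0, "gripper": 0}
    - {"x": 0, "y": 0, "z": 0, "roll": 0, "gripper": 0}

```text
time_s: 41.25
tcp_pos: [0.6134, -0.2992, 0.1048]
eef_rot: [-2.257, 2.185, -0.0]
contact_force: [-2.6, 4.7, 5.6]
gripper_width: 0.0142
grasp_force: 25.4
```

```bash
python3 st.py
```

```text
41.25 [ 0.6134 -0.2992  0.1048] 181.85 [-2.6  4.7  5.6] [1.55 1.22 0.54] 0.014206409569270703 25.44686257839203 0.2
```

Moment +0.54 N m: it is at the on stop. I release, retreat and check.

>>> drive_tool:
  motion:
    - {"x": 0, "y": 0, "z": 0, "roll": 1.5, "gripper": 0.5}
    - {"x": 0, "y": 0, "z": 0, "roll": 0, "gripper": 0.5}
    - {"x": 0, "y": 0, "z": 0, "roll": 0, "gripper": 0.5}
    - {"x": 0, "y": 0, "z": 0.04, "roll": 0, "gripper": 0.5}
    - {"x": 0, "y": 0, "z": 0.05, "roll": 0, "gripper": 0.5}
    - {"x": 0, "y": 0, "z": 0.05, "roll": 0, "gripper": 0.5}
    - {"x": 0, "y": 0, "z": 0.05, "roll": 0, "gripper": 0.5}
    - {"x": 0, "y": 0, "z": 0.05, "roll": 0, "gripper": 0.5}
    - {"x": 0, "y": 0, "z": 0, "roll": 0, "gripper": 0.5}
    - {"x": 0, "y": 0, "z": 0, "roll": 0, "gripper": 0.5}

```text
time_s: 42.25
tcp_pos: [0.6138, -0.2997, 0.3454]
eef_rot: [-2.281, 2.157, -0.004]
contact_force: [0.2, -0.4, -0.6]
gripper_width: 0.0436
grasp_force: 0.0
```

```bash
python3 iso.py w12; python3 - <<'E'
from h import *
p,d,K,W=grab("side"); save("s12",p); P=cloud(d,K,W)
for c,x,y in(("yellow",.6164,-.0106),("blue",.6146,-.1398),("red",.6184,.1184)):
    r=np.hypot(P[...,0]-x,P[...,1]-y); q=P[cmask(p,c)&(r<.035)]; print(c,len(q),np.percentile(q[:,2],95) if len(q)>30 else None)
E
```

```text
[ 0.6138407  -0.29973116  0.34539103] [-2.28122946  2.15699153 -0.0043774 ] [-1.69726377e-01  3.31115705e-01  1.87703176e-01 -1.73582860e-04
 -1.42391866e+00  2.25722332e-01]
619 [ 0.61297979 -0.30332024  0.10365342] [ 0.6130992  -0.29996651  0.10099277] 94.16215806382284 [0.05382907 0.01369741]
yellow 362 0.07894638411925034
blue 224 0.07779368530765228
red 347 0.07882517389673083
```

View pics/s12.png

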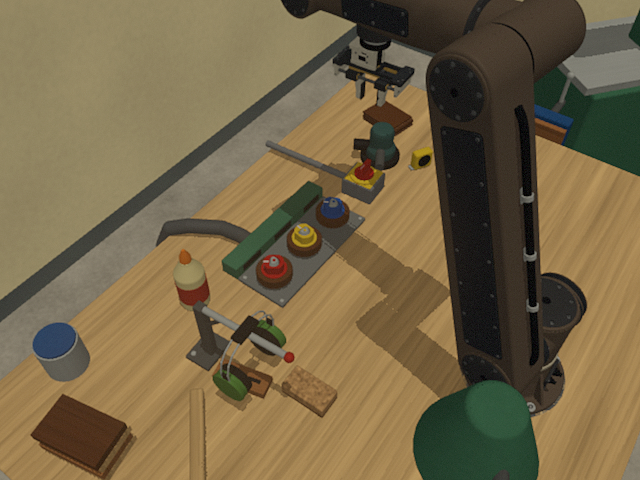

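The side view shows all wheels seated at (275,268), (304,237) and (333,210), and the muff on the bar. The handle measures 94.2°, which is on. Everything else is where it was.

```bash
python3 -c "
from station import bot; print(bot.job_done())"
```

```text
the job is handed in; nothing more can be done
None
```

The job is done and handed in: isolator switched off first, green ear defenders (the only pair there) hung on the bar, all three wheels fully home on their spindles, isolator back on.

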